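Stack the drained glaze tray and lock it

ROBOT

A 6-joint arm with a two-finger parallel gripper is mounted at the origin on a cart in front of the work surface, level with it; the furniture and walls round the work are solid. World frame = base frame: x ahead of the robot, y to its left, z up, the work surface at z = 0. Lengths are in m, angles in rad, forces in N, time in s.
With the tool pointing down it reaches from about 0.225 to 0.875 m from the base axis. Payload 3.4 kg.
Tool frame: the origin (TCP) lies between the finger pads; the fingertips stand 11 mm ahead of it and the grasp point (between the pads) lies 8 mm behind it (tips_ahead is the distance from the TCP to the fingertips, in m); z points along the fingers, x is the direction in which the jaws open and shut, and the axes are right-handed (so a half turn about z gives the same grasp; the last joint's range is limited). The gripper opens to 85 mm and grips with 20 to 120 N. Pads are 22 mm wide; open, the fingers measure 114 mm over their backs; the gripper's body (76 mm by 85 mm) begins 54 mm behind the grasp point. The pads swing forward as they close: fully open they stand 13 mm farther back than shut.
Start: joints at [-1.259, 0.276, 1.505, -0, 1.361, -0.121], TCP at [0.241, -0.522, 0.242] pointing down, gripper open.
Joint ranges: [-2.89, 2.89], [-0.75, 2.08], [0.22, 2.7], [-1.18, 4.32], [0.11, 2.71], [-2.7, 2.7]. Speed limits (rad/s): [2.57, 2.57, 3.14, 3.14, 3.14, 3.14].

INTERFACE

Orientations are given as a unit quaternion [w, x, y, z].
In Python, from rig import get_state, get_image, sign_off, masks_of, tips_ahead gives the robot as it stands.
- The arm moves only by the tool play_rows, never from a script. Its argument "series" is a list of rows, each an object of numbers: "fingers": the closure, from -1 (fully open) to 1 (shut); "dx", "dy", "dz": the shift along the world's x, y, z in mm; "turn": the turn about the world's z in rad. A call has 1 to 20 rows; each row shifts and turns the pose as measured when the row begins; what a row does not reach is not made up. A row lasts 1/12 s, in which the tool goes at most 41.7 mm and 7.16 degrees, less where a joint would pass 70% of its speed; a pose out of reach is approached as far as the arm can. A call with a gripper value outside its range is refused whole. The fingers move at their own pace and stop on an object; "squeeze" is the grip in N (left out, the last holds). Time passes only in rows, so rows that do not move let the fingers close. It gives the time, the measured TCP pose, the force and the opening at its end, in the units of the state.
- get_state(): the state, without advancing time (a new reading comes with each control period).
- get_image(name): name is "scene" or "top"; returns a dict with "pixels" (400x640x3 uint8, red, green, blue), "vfov" (degrees; the focal length in pixels is half the picture's height over the tangent of half this angle, whatever the lens; pixels are square), "cx", "cy" (the principal point, pixels), "rvec" (rotation vector, rad) and "tvec" (3), from world to camera coordinates, as OpenCV has them. Camera axes: x right, y down, z forward; pixel columns grow to the right and rows downward; lengths in m; the calibration is good to about 2 mm. A picture is of the moment at which its call begins. There is no depth.
- sign_off(): hands the job in, once; it reports no verdict.
Trained networks look in a picture, given as the dict that the camera call returned (one of the last four; its "shot" number tells which), for a name from the list of things; names that differ only in an ending like _2 or _b are one class to them, and where a whole thing is asked for, a point or a joint stands for the part that bears it (a point fixed in the world has none). Each returns a list of dicts, best first, with "p" (0 to 1); they miss things now and then, are a little off and sometimes report something else, mostly with a low value. They report only what shows in the picture. A call takes as long as a camera call. They do not tell look-alikes from the thing itself.
- masks_of(picture, label): "region" (400x640 bool, what is visible of it) and "xy" ([column, row] in pixels, amid what is visible of it).
The state is a dict: "clock": time; "qpos": joint angles; "qd": joint speeds; "effort": joint torques, N m; "position": TCP position; "ee_rot": TCP orientation; "contact_force": force on the tool from outside, world axes, zero at the start; "moment": the same for the moment, N m; "width": finger opening in m.
Only numpy, scipy, OpenCV 4.12 (cv2) and the standard library are available. Lean on these libraries where they do the work, as an engineer would, in place of code of your own. Each camera call takes 0.05 s, during which the arm holds its last target. There are 200 camera calls.

TASK

The empty tray is draining on the sloping wooden rest: take it by its grip bar and stack it level on the lower tray that holds the glaze dishes, all four corner pins fully home in the sockets. Then swing the catch beside the stack round by its knob until its nose points straight in over the rim of the upper tray, and let go. Leave the amber flask beside the lower tray and the dropper bottle beside the rest standing where they are.

Things in the scene. Friction and masses are not known exactly. Their poses are not given: they have to be found in the camera images.
- tray: Empty loose aluminium tray, 0.15-0.31 kg; plate 104x134x4 mm (x,y,z), 3 mm rim to 14 mm. Origin: middle of plate underside, z its upward normal. Black grip bar along x over the middle: 64 long, 12 thick (y), z 4 to 42 mm. Pins down at x +-40, y +-55 mm: dia 10, 12 long, last 4 mm tapered. Starts on the rest, tipped 30 deg, -x edge low; lifts off along its own z. A half turn about z looks the same.
- lower_tray: Fixed level aluminium tray holding three small dishes, 104x134 mm (x,y). Origin: middle of its underside, on the table. Grey 22 mm square posts at x +-40, y +-55 mm, tops at z 45 mm, each with a socket 13 mm wide, 14 deep, mouth chamfered 2 mm. Upper tray home: its plate on the post tops, its origin 45 mm straight above this one, x axes parallel (either way round). Catch beside its -y edge.
- drain_rest: Fixed plywood rest, 105x130 mm (x,y), with a slab 62 mm long sloping 30 degrees, rising towards +x. Origin: middle of its underside, on the table; the middle of the slab's top face is 64 mm above it. The tray lies on the slab, its two +x pins hooked on the slab's upper edge.
- catch (a joint): Angle (rad) of the steel swing catch about the vertical, counter-clockwise from above, -0.35 to 1.6; bar 13 mm wide, z 63-69 mm. At 0 knob end points to the lower tray's -x, nose (44 mm, opposite) to +x, clear of the stack. At 1.57, locked: knob end to -y, nose to +y, 17 mm inside the seated tray's edge, 4 mm over its rim. Starts open, -0.3 to 0.25; light friction (1 N at the knob), stays put.
- catch_hinge (a point): On the catch's turning axis, 97 mm from the lower tray's origin along its -y, 63 mm above the table (underside of the bar). Its axes are the lower tray's.
- catch_knob (a point): On the axis of the black knob of the catch, a round upright post of 14 mm diameter, 53 mm from the catch's turning axis; the point is 91 mm above the table, 12 mm under the knob's top (103 mm). The knob starts at 69 mm.
- flask_amber_a: Small glass flask with amber content, 41 mm diameter, 70 mm tall, loose, upright, beyond the +x edge of the lower tray. Origin: middle of its underside. Leave it alone.
- dropper_yellow: Small dropper bottle, 37 mm diameter, 70 mm tall, loose, upright, beside the +y edge of the rest. Origin: middle of its underside. Leave it alone.
Things that resemble listed ones, but are neither listed nor needed, are in the scene too. Leave any purple look-alike of the tray alone.

How it is judged:
By the outcome, as a careful person would: the job done as asked, in the order asked, and still so for the second after the job is handed in, with the robot touching nothing.
It also fails if it takes over 59 s, if anything falls off the work surface, if the arm or the gripper's body presses on something with over 40 N, if the wrist force passes 120 N, or if a joint passes its speed limit or range.

## Working session

There is one attempt and no reset: what is moved stays moved. The work goes in short steps, Python scripts to look and compute and a tool call to move; the robot and the scene stay as the last step left them, time stands still between calls to the robot, and variables do not carry over. Pictures are saved under pics/ and viewed, about 8 in all and at most 12, crops included, and the job is handed in when it is done.

Besides the shell and the picture viewer there is one more tool, called in YAML: its name, and indented under it one key for each argument. play_rows: Moves the arm, as the interface text tells. Its arguments: {"type":"object","properties":{"series":{"type":"array"},"squeeze":{"type":"number"}},"required":["series"]}

```bash
mkdir -p pics; ls; cat > h.py <<'E'
import numpy as np, cv2
from rig import *
def cam(im):
    f=200/np.tan(np.radians(im['vfov'])/2)
    K=np.array([[f,0,im['cx']],[0,f,im['cy']],[0,0,1.]])
    R=cv2.Rodrigues(np.array(im['rvec'],float))[0]; t=np.array(im['tvec'],float).reshape(3)
    return K,R,t
def proj(im,P):
    K,R,t=cam(im); p=(np.atleast_2d(P)@R.T+t)@K.T
    return p[:,:2]/p[:,2:]
def back(im,uv,z):
    K,R,t=cam(im); d=R.T@np.linalg.inv(K)@np.array([uv[0],uv[1],1.]); c=-R.T@t
    return c+d*(z-c[2])/d[2]
def save(im,n,crop=None,s=1):
    p=im['pixels'][:,:,::-1]
    if crop: x0,y0,x1,y1=crop; p=p[y0:y1,x0:x1]
    cv2.imwrite('pics/'+n+'.png',cv2.resize(p,None,fx=s,fy=s,interpolation=cv2.INTER_CUBIC))
E
python3 - <<'E'
from h import *
print(get_state(), tips_ahead)
for n in ['scene','top']:
    im=get_image(n); save(im,n+'0'); K,R,t=cam(im); print(n,K[0,0],im['cx'],im['cy'],-R.T@t, R[2])
    for l in ['tray','lower_tray','drain_rest','catch','catch_knob','flask_amber_a','dropper_yellow']:
        print(l,[(round(m['p'],2),np.round(m['xy']).tolist(),int(m['region'].sum()),np.round(back(im,m['xy'],0.05),3).tolist()) for m in masks_of(im,l)])
E
```

```text
pics
{'clock': 0.0, 'qpos': array([-1.25898102e+00,  2.76586516e-01,  1.50617670e+00,  3.20916470e-07,
        1.36067396e+00, -1.21009601e-01]), 'qd': array([-1.59082953e-03, -1.58737178e-03,  1.18045035e-04,  2.41060097e-04,
       -6.72267430e-05, -2.21954836e-04]), 'effort': array([ 5.08799094e-04, -4.16771007e+01, -2.45803213e+01, -1.33925200e-04,
        1.08699489e-02,  3.18207924e-06]), 'position': array([ 0.24100506, -0.52148006,  0.24142716]), 'ee_rot': array([-5.87173835e-04,  8.42447510e-01, -5.38777637e-01, -7.11196331e-04]), 'contact_force': array([-0.07868268, -0.16033972, -0.00614349]), 'moment': array([-0.02092865, -0.03803842, -0.02440399]), 'width': 0.08543972315617233} 0.011
scene 363.4752178757793 318.97954298696595 203.73416136873703 [-0.08736478  0.7375835   0.57202291] [ 0.49477018 -0.77127676 -0.40041806]
tray [(0.88, [302.0, 210.0], 384, [0.572, -0.187, 0.05]), (0.71, [409.0, 200.0], 138, [0.303, -0.488, 0.05]), (0.69, [365.0, 213.0], 100, [0.388, -0.293, 0.05]), (0.68, [256.0, 290.0], 1806, [0.404, 0.235, 0.05]), (0.66, [353.0, 177.0], 309, [0.593, -0.596, 
[... 428 characters left out ...]
.056, 0.05])]
top 401.4654806332547 320.7963116354259 197.96485491859272 [ 0.28826933 -0.18375037  1.42970851] [ 0.15835033  0.01356756 -0.98728977]
tray [(0.9, [362.0, 242.0], 1232, [0.36, -0.308, 0.05]), (0.63, [448.0, 178.0], 1186, [0.585, -0.609, 0.05]), (0.62, [310.0, 189.0], 1127, [0.542, -0.125, 0.05]), (0.58, [210.0, 222.0], 1209, [0.418, 0.217, 0.05]), (0.56, [422.0, 247.0], 1263, [0.347, -0.514, 0.05])]
lower_tray [(0.65, [222.0, 171.0], 1332, [0.601, 0.186, 0.05])]
drain_rest []
catch [(0.26, [312.0, 186.0], 1108, [0.55, -0.132, 0.05])]
catch_knob []
flask_amber_a [(0.48, [221.0, 148.0], 115, [0.686, 0.192, 0.05])]
dropper_yellow [(0.56, [295.0, 219.0], 86, [0.435, -0.076, 0.05])]
```

```bash
python3 - <<'E'
import cv2
a=cv2.imread('pics/scene0.png')[140:340,160:440]; b=cv2.imread('pics/top0.png')[110:290,170:470]
cv2.imwrite('pics/a1.png',cv2.resize(a,None,fx=2.8,fy=2.8,interpolation=2)); cv2.imwrite('pics/b1.png',cv2.resize(b,None,fx=2.6,fy=2.6,interpolation=2))
E
```

```text
(no output)
```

View pics/a1.png

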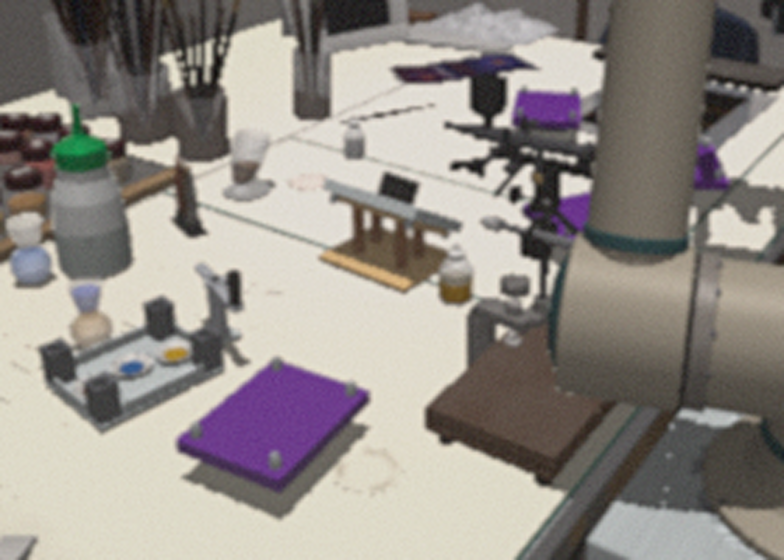

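View pics/b1.png

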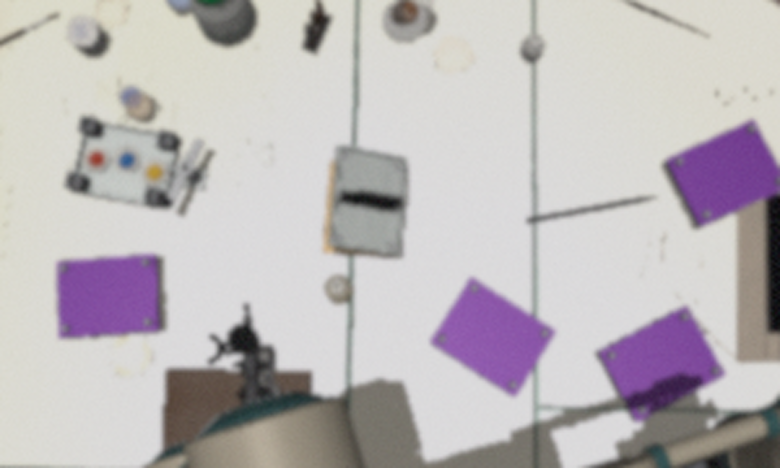

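Top crop: the tray on the rest is at crop (370,200), with its bar running left to right. The dropper is at (338,288), so rest +x ≈ world +Y. The lower tray is at (125,165), with the catch to its right at (195,180) and the flask at (135,100). Next I'll fit the poses photometrically.

```bash
cat >> h.py <<'E'
from scipy.optimize import minimize
from scipy.spatial.transform import Rotation as Ro
def box(x0,x1,y0,y1,z0,z1): return np.array([[x,y,z] for x in(x0,x1) for y in(y0,y1) for z in(z0,z1)])/1000.
LT=[(1,box(-52,52,-67,67,0,14))]+[(2,box(sx*40-11,sx*40+11,sy*55-11,sy*55+11,0,45)) for sx in(1,-1) for sy in(1,-1)]
TR=[(1,box(-52,52,-67,67,0,14)),(2,box(-32,32,-6,6,10,42))]
def pose(p,z=0,tilt=0):  # tilt: +x edge up
    return (Ro.from_euler('z',p[2])*Ro.from_euler('y',-tilt)).as_matrix(), np.array([p[0],p[1],z])
S=8
def render(im,parts,R,t,roi):
    x0,y0,x1,y1=roi; L=np.zeros(((y1-y0)*S,(x1-x0)*S),np.uint8)
    for lab,b in parts:
        q=(proj(im,b@R.T+t)+0.5-[x0,y0])*S-0.5
        cv2.fillConvexPoly(L,cv2.convexHull((q*16).round().astype(np.int32)),int(lab),shift=4)
    n=max(l for l,_ in parts)+1
    return np.stack([cv2.resize((L==k).astype(np.float32),(x1-x0,y1-y0),interpolation=cv2.INTER_AREA) for k in range(n)],-1)
def roi_of(im,parts,R,t,m=5):
    q=np.vstack([proj(im,b@R.T+t) for _,b in parts]); return [*(np.floor(q.min(0))-m).astype(int),*(np.ceil(q.max(0))+m).astype(int)]
def fit(ims,parts,p0,z=0,tilt=0,verbose=1):
    R,t=pose(p0,z,tilt); rois=[roi_of(im,parts,R,t) for im in ims]
    gs=[im['pixels'][r[1]:r[3],r[0]:r[2]].astype(np.float32) for im,r in zip(ims,rois)]
    def cost(p):
        R,t=pose(p,z,tilt); c=0
        for im,r,g in zip(ims,rois,gs):
            A=render(im,parts,R,t,r).reshape(-1,max(l for l,_ in parts)+1); G=g.reshape(-1,3)
            X=np.linalg.lstsq(A,G,rcond=None)[0]; c+=np.minimum(np.abs(A@X-G),60).mean()
        return c
    p0=np.array(p0,float); best=None
    for s in (.012,.004):
        o=minimize(cost,p0,method='Nelder-Mead',options=dict(initial_simplex=[p0,p0+[s,0,0],p0+[0,s,0],p0+[0,0,s*8]],xatol=1e-4,fatol=1e-3)); p0=o.x
    return o.x,o.fun
def draw(im,parts,R,t,col=(0,255,0)):
    for _,b in parts:
        q=proj(im,b@R.T+t)
        cv2.polylines(im['pixels'],[cv2.convexHull(q.round().astype(np.int32))],True,col,1)
E
python3 - <<'E'
from h import *
ims=[get_image('top'),get_image('scene')]
for nm,parts,p0,z,ti in [('LT',LT,[.6,.19,-.15],0,0),('TR',TR,[.55,-.13,1.47],.062,np.pi/6)]:
    for sub in (ims[:1],ims[1:],ims):
        for d in ([0,0,0],[-.012,.01,0]):
            p,f=fit(sub,parts,np.add(p0,d),z,ti); print(nm,len(sub),np.round(p,4),round(f,2))
    for im in ims:
        R,t=pose(p,z,ti); im['pixels']=im['pixels'].copy(); draw(im,parts,R,t)
a=cv2.resize(ims[0]['pixels'][130:230,180:350],None,fx=4,fy=4,interpolation=2)[:, :, ::-1]; b=cv2.resize(ims[1]['pixels'][190:300,165:335],None,fx=4,fy=4,interpolation=2)[:,:,::-1]
cv2.imwrite('pics/c.png',cv2.resize(np.vstack([a,b]),None,fx=.7,fy=.7))
E
```

```text
LT 1 [ 0.6023  0.209  -0.1708] 20.12
LT 1 [ 0.6023  0.2092 -0.1637] 18.39
LT 1 [ 0.6038  0.2068 -0.1705] 33.53
LT 1 [ 0.6038  0.2068 -0.1707] 33.86
LT 2 [ 0.6024  0.2081 -0.1664] 53.88
LT 2 [ 0.6023  0.2082 -0.1691] 52.46
TR 1 [ 0.5428 -0.1275  1.4972] 11.8
TR 1 [ 0.5428 -0.1275  1.4965] 11.73
TR 1 [ 0.5377 -0.12    1.6446] 34.83
TR 1 [ 0.537  -0.119   1.6542] 38.71
TR 2 [ 0.543  -0.1272  1.5344] 47.62
TR 2 [ 0.5429 -0.1272  1.5281] 51.54
```

View pics/c.png

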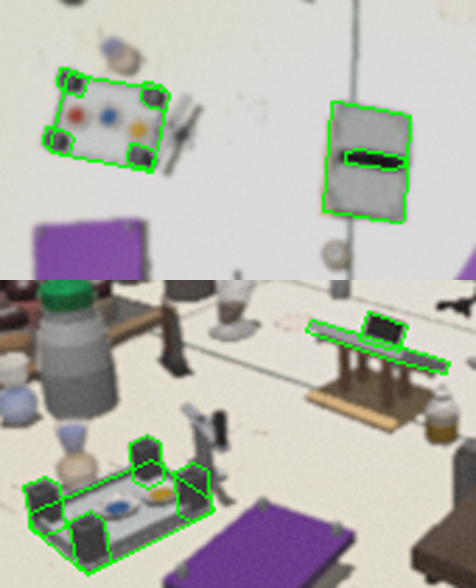

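Both fits overlay well: lower tray (0.602, 0.208, yaw −0.168), tray on the rest (0.543, −0.127, yaw ≈1.50). Now I'll move above the grip bar.

play_rows:
  series:
    - {"fingers":-0.2,"dx":21.5,"dy":27,"turn":0.077}
    - {"fingers":-0.2,"dx":21.5,"dy":27,"turn":0.077}
    - {"fingers":-0.2,"dx":21.5,"dy":27,"turn":0.077}
    - {"fingers":-0.2,"dx":21.5,"dy":27,"turn":0.077}
    - {"fingers":-0.2,"dx":21.5,"dy":27,"turn":0.077}
    - {"fingers":-0.2,"dx":21.5,"dy":27,"turn":0.077}
    - {"fingers":-0.2,"dx":21.5,"dy":27,"turn":0.077}
    - {"fingers":-0.2,"dx":21.5,"dy":27,"turn":0.077}
    - {"fingers":-0.2,"dx":21.5,"dy":27,"turn":0.077}
    - {"fingers":-0.2,"dx":21.5,"dy":27,"turn":0.077}
    - {"fingers":-0.2,"dx":21.5,"dy":27,"turn":0.077}
    - {"fingers":-0.2,"dx":21.5,"dy":27,"turn":0.077}
    - {"fingers":-0.2,"dx":21.5,"dy":27,"turn":0.077}
    - {"fingers":-0.2,"dx":21.5,"dy":27,"turn":0.077}
    - {"fingers":-0.2}
  squeeze: 20

```text
invalid input at $.series[0]: expected keys fingers, dx, dy, dz, turn
```

All the keys are required in every row.

play_rows:
  series:
    - {"fingers":-0.2,"dx":21.5,"dy":27,"dz":0,"turn":0.077}
    - {"fingers":-0.2,"dx":21.5,"dy":27,"dz":0,"turn":0.077}
    - {"fingers":-0.2,"dx":21.5,"dy":27,"dz":0,"turn":0.077}
    - {"fingers":-0.2,"dx":21.5,"dy":27,"dz":0,"turn":0.077}
    - {"fingers":-0.2,"dx":21.5,"dy":27,"dz":0,"turn":0.077}
    - {"fingers":-0.2,"dx":21.5,"dy":27,"dz":0,"turn":0.077}
    - {"fingers":-0.2,"dx":21.5,"dy":27,"dz":0,"turn":0.077}
    - {"fingers":-0.2,"dx":21.5,"dy":27,"dz":0,"turn":0.077}
    - {"fingers":-0.2,"dx":21.5,"dy":27,"dz":0,"turn":0.077}
    - {"fingers":-0.2,"dx":21.5,"dy":27,"dz":0,"turn":0.077}
    - {"fingers":-0.2,"dx":21.5,"dy":27,"dz":0,"turn":0.077}
    - {"fingers":-0.2,"dx":21.5,"dy":27,"dz":0,"turn":0.077}
    - {"fingers":-0.2,"dx":21.5,"dy":27,"dz":0,"turn":0.077}
    - {"fingers":-0.2,"dx":21.5,"dy":27,"dz":0,"turn":0.077}
    - {"fingers":-0.2,"dx":0,"dy":0,"dz":0,"turn":0}
  squeeze: 20

```text
clock: 2.15
position: [0.552, -0.128, 0.2434]
ee_rot: [0.001, 1.0, -0.007, 0.006]
contact_force: [-0.4, -0.4, 0.6]
width: 0.0513
```

play_rows:
  series:
    - {"fingers":-0.2,"dx":-5,"dy":-7,"dz":-25,"turn":-0.026}
    - {"fingers":-0.2,"dx":-5,"dy":-7,"dz":-25,"turn":-0.026}
    - {"fingers":-0.2,"dx":0,"dy":0,"dz":-25,"turn":0}
    - {"fingers":-0.2,"dx":0,"dy":0,"dz":-15,"turn":0}
    - {"fingers":-0.2,"dx":0,"dy":0,"dz":0,"turn":0}

```text
clock: 2.57
position: [0.5445, -0.14, 0.1526]
ee_rot: [0.003, 0.999, -0.031, 0.009]
contact_force: [-0.7, -0.2, 0.1]
width: 0.051
```

play_rows:
  series:
    - {"fingers":-0.2,"dx":-2,"dy":-2,"dz":-20,"turn":0}
    - {"fingers":-0.2,"dx":0,"dy":0,"dz":-20,"turn":0}
    - {"fingers":-0.2,"dx":0,"dy":0,"dz":-18,"turn":0}
    - {"fingers":-0.2,"dx":0,"dy":0,"dz":-8,"turn":0}
    - {"fingers":-0.2,"dx":0,"dy":0,"dz":0,"turn":0}

```text
clock: 2.98
position: [0.5443, -0.1444, 0.0882]
ee_rot: [0.004, 0.999, -0.032, 0.012]
contact_force: [-0.5, -0.9, 0.4]
width: 0.0514
```

```bash
python3 - <<'E'
from h import *
s=get_state(); print(s['position'],s['ee_rot'],s['contact_force'],s['qd'])
im=get_image('scene'); t=get_image('top')
a=cv2.resize(im['pixels'][170:270,250:390],None,fx=4,fy=4); b=cv2.resize(t['pixels'][150:230,260:400],None,fx=4,fy=4)
cv2.imwrite('pics/d.png',np.vstack([a,b])[:580,:,::-1])
E
```

```text
[ 0.5442606  -0.14439077  0.08815093] [ 0.00409427  0.99941339 -0.0319175   0.01172121] [-0.50470594 -0.93472068  0.39724851] [-0.00331822 -0.00764829 -0.01154483  0.00065631  0.01696167  0.00146166]
```

View pics/d.png

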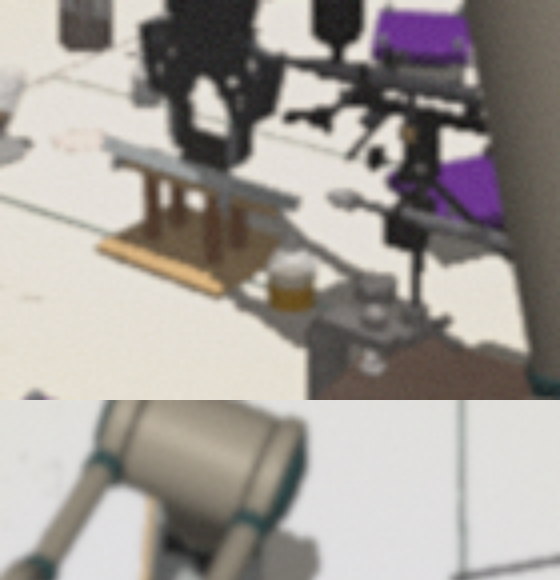

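The scene crop shows the fingers straddling the bar at about (210,130), with the dropper clear at (290,280). Descend 7 mm and close.

play_rows:
  series:
    - {"fingers":-0.2,"dx":-1,"dy":1,"dz":-6,"turn":-0.003}
    - {"fingers":0.3,"dx":0,"dy":0,"dz":-2,"turn":0}
    - {"fingers":0.8,"dx":0,"dy":0,"dz":0,"turn":0}
    - {"fingers":0.9,"dx":0,"dy":0,"dz":0,"turn":0}
    - {"fingers":0.9,"dx":0,"dy":0,"dz":0,"turn":0}
    - {"fingers":0.9,"dx":0,"dy":0,"dz":0,"turn":0}
    - {"fingers":0.9,"dx":0,"dy":0,"dz":0,"turn":0}
  squeeze: 40

```text
clock: 3.67
position: [0.5462, -0.145, 0.0866]
ee_rot: [0.006, 0.999, -0.033, 0.016]
contact_force: [0.2, -0.4, -1.0]
width: 0.0112
```

play_rows:
  series:
    - {"fingers":0.9,"dx":0,"dy":-3,"dz":5.2,"turn":0}
    - {"fingers":0.9,"dx":0,"dy":-4,"dz":7,"turn":0}
    - {"fingers":0.9,"dx":0,"dy":-5,"dz":8.7,"turn":0}
    - {"fingers":0.9,"dx":0,"dy":-5,"dz":8.7,"turn":0}
    - {"fingers":0.9,"dx":0,"dy":-6,"dz":10,"turn":0}
    - {"fingers":0.9,"dx":0,"dy":-6,"dz":10,"turn":0}
    - {"fingers":0.9,"dx":0,"dy":0,"dz":0,"turn":0}

```text
clock: 4.25
position: [0.5463, -0.177, 0.1405]
ee_rot: [0.007, 0.999, -0.033, 0.016]
contact_force: [0.9, 0.1, -2.2]
width: 0.0112
```

```bash
python3 - <<'E'
from h import *
im=get_image('scene'); t=get_image('top'); print(get_state()['contact_force'],get_state()['position'])
a=cv2.resize(im['pixels'][150:270,250:410],None,fx=4,fy=4); b=cv2.resize(t['pixels'][150:230,260:400],None,fx=4,fy=4)
cv2.imwrite('pics/e.png',a[:,:,::-1])
E
```

```text
[-1.10093774  0.01897221 -2.06714057] [ 0.54502709 -0.17548696  0.13860999]
```

View pics/e.png

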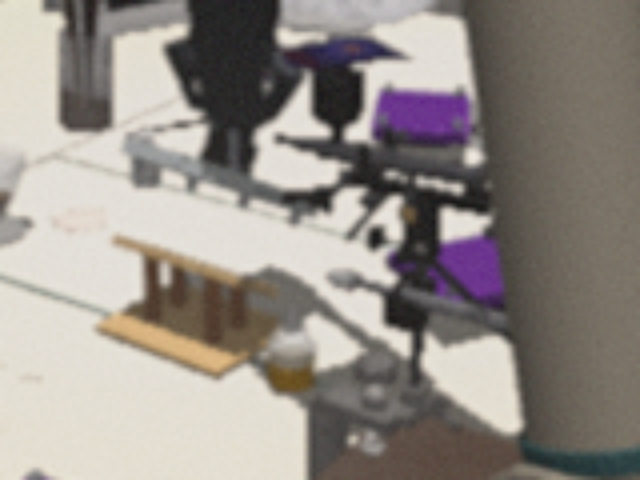

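The tray is clear of the rest at crop (220,180) and held. I'll set it down level on the free table to the right, which turns it level in the grip.

play_rows:
  series:
    - {"fingers":0.9,"dx":2,"dy":-18,"dz":0,"turn":0}
    - {"fingers":0.9,"dx":2,"dy":-25,"dz":0,"turn":0}
    - {"fingers":0.9,"dx":2,"dy":-25,"dz":-5,"turn":0}
    - {"fingers":0.9,"dx":2,"dy":-22,"dz":-12,"turn":0}
    - {"fingers":0.9,"dx":0,"dy":-10,"dz":-18,"turn":0}
    - {"fingers":0.9,"dx":0,"dy":0,"dz":-16,"turn":0}
    - {"fingers":0.9,"dx":0,"dy":0,"dz":-10,"turn":0}
    - {"fingers":0.9,"dx":0,"dy":0,"dz":-3,"turn":0}

```text
clock: 5.02
position: [0.551, -0.2762, 0.0695]
ee_rot: [0.003, 0.999, -0.032, 0.013]
contact_force: [-1.1, 0.8, -2.6]
width: 0.0112
```

play_rows:
  series:
    - {"fingers":0.9,"dx":0,"dy":0,"dz":-4,"turn":0}
    - {"fingers":0.9,"dx":0,"dy":0,"dz":-4,"turn":0}
    - {"fingers":0.9,"dx":0,"dy":0,"dz":-4,"turn":0}
    - {"fingers":0.9,"dx":0,"dy":0,"dz":-4,"turn":0}
  squeeze: 20

```text
clock: 5.35
position: [0.5514, -0.2741, 0.0538]
ee_rot: [0.002, 0.999, -0.031, 0.013]
contact_force: [-4.6, 4.3, 29.7]
width: 0.0114
```

```bash
python3 - <<'E'
from h import *
im=get_image('scene'); t=get_image('top'); s=get_state(); print(s['contact_force'],s['position'],s['moment'])
a=cv2.resize(im['pixels'][150:250,290:420],None,fx=5,fy=5)
cv2.imwrite('pics/f.png',a[:,:,::-1])
E
```

```text
[-1.80915221  1.37887816  6.58172121] [ 0.55119551 -0.27427171  0.05428959] [ 0.09703408  0.8171468  -0.1308925 ]
```

View pics/f.png

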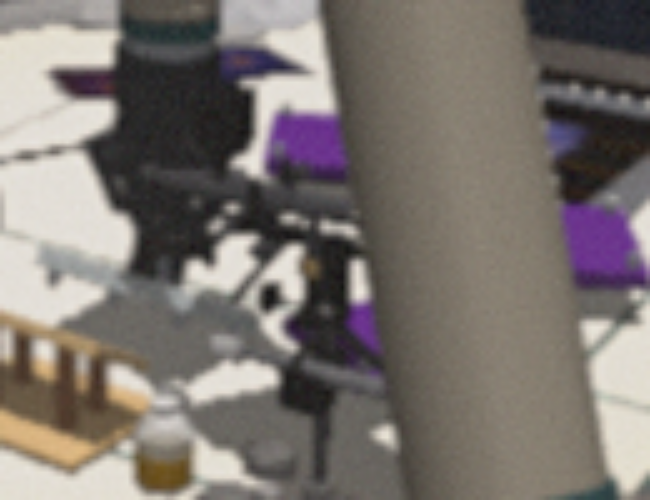

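The tray is still partly tilted with its low pins touching, and the static force is only 6.6 N. I'll keep lowering gently.

play_rows:
  series:
    - {"fingers":0.9,"dx":0,"dy":0,"dz":-2.5,"turn":0}
    - {"fingers":0.9,"dx":0,"dy":0,"dz":-2.5,"turn":0}
    - {"fingers":0.9,"dx":0,"dy":0,"dz":-2.5,"turn":0}
    - {"fingers":0.9,"dx":0,"dy":0,"dz":0,"turn":0}

```text
clock: 5.78
position: [0.5513, -0.2738, 0.0556]
ee_rot: [0.005, 0.999, -0.029, 0.014]
contact_force: [-0.0, -0.3, -2.1]
width: 0.0114
```

play_rows:
  series:
    - {"fingers":0.9,"dx":0,"dy":0,"dz":-5,"turn":0}
    - {"fingers":0.9,"dx":0,"dy":0,"dz":-5,"turn":0}
    - {"fingers":0.9,"dx":0,"dy":0,"dz":-5,"turn":0}
    - {"fingers":0.9,"dx":0,"dy":0,"dz":-5,"turn":0}

```text
clock: 6.12
position: [0.5531, -0.2735, 0.0534]
ee_rot: [0.008, 0.999, -0.028, 0.018]
contact_force: [-6.6, 4.2, 27.7]
width: 0.0114
```

```bash
python3 - <<'E'
from h import *
im=get_image('scene'); s=get_state(); print(s['contact_force'],s['position'],s['moment'])
g=s['position']+[0,0,.008]
im['pixels']=im['pixels'].copy(); raw=im['pixels'].copy()
P=TR+[(3,box(sx*40-5,sx*40+5,sy*55-5,sy*55+5,-12,0)) for sx in(1,-1) for sy in(1,-1)]
for tilt,col in ((np.pi/6,(0,255,0)),(0,(255,0,0))):
    R=pose([0,0,1.505],0,tilt)[0]; t=g-R@np.array([0,0,.037]); draw(im,P,R,t,col)
c=[x[165:225,275:375] for x in (raw,im['pixels'])]
cv2.imwrite('pics/g.png',cv2.resize(np.vstack(c),None,fx=5,fy=5,interpolation=2)[:,:,::-1])
E
```

```text
[-6.64886042  4.02455516 27.98211846] [ 0.55308889 -0.27350316  0.05347682] [ 0.30504313  2.25491167 -0.23841186]
```

View pics/g.png

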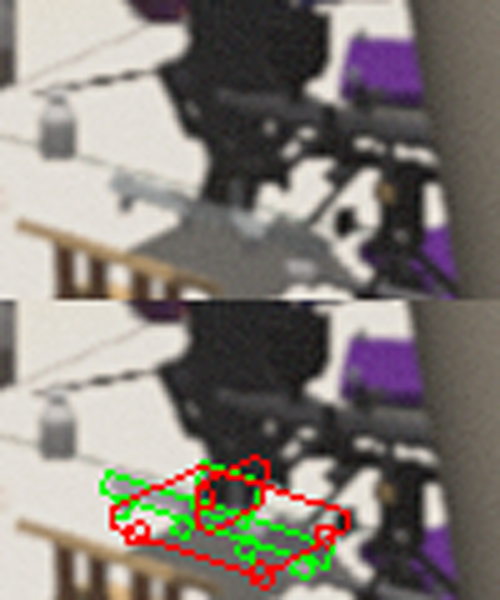

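The tray is still tipped about 30°, because the pin's lever arm about the grip is only about 10 mm. Dragging toward +Y while pressing adds friction torque that turns it level.

play_rows:
  series:
    - {"fingers":0.9,"dx":0,"dy":0,"dz":5,"turn":0}
    - {"fingers":0.9,"dx":0,"dy":-10,"dz":5,"turn":0}
    - {"fingers":0.9,"dx":0,"dy":-10,"dz":0,"turn":0}
    - {"fingers":0.9,"dx":0,"dy":0,"dz":-3,"turn":0}
    - {"fingers":0.9,"dx":0,"dy":0,"dz":-5,"turn":0}
    - {"fingers":0.9,"dx":0,"dy":4,"dz":-5,"turn":0}
    - {"fingers":0.9,"dx":0,"dy":6,"dz":-5,"turn":0}
    - {"fingers":0.9,"dx":0,"dy":7,"dz":-5,"turn":0}
    - {"fingers":0.9,"dx":0,"dy":7,"dz":-5,"turn":0}

```text
clock: 6.92
position: [0.5587, -0.278, 0.045]
ee_rot: [0.016, 0.999, -0.027, 0.025]
contact_force: [-2.1, 1.4, 10.8]
width: 0.0116
```

It's turning. Continue.

play_rows:
  series:
    - {"fingers":0.9,"dx":-1,"dy":4,"dz":-4,"turn":0}
    - {"fingers":0.9,"dx":-1,"dy":4,"dz":-4,"turn":0}
    - {"fingers":0.9,"dx":-1,"dy":2,"dz":-3,"turn":0}
    - {"fingers":0.9,"dx":0,"dy":0,"dz":-2,"turn":0}

```text
clock: 7.25
position: [0.5595, -0.2684, 0.0373]
ee_rot: [0.02, 0.999, -0.025, 0.029]
contact_force: [-3.8, 1.6, 19.3]
width: 0.0112
```

```bash
python3 - <<'E'
from h import *
s=get_state(); print(s['contact_force'],s['position'],s['moment'],s['ee_rot'])
E
```

```text
[-3.77421658  1.61926478 19.31684176] [ 0.55947843 -0.2684054   0.03730678] [-0.02125701  1.73040013 -0.15967928] [ 0.01981554  0.99907791 -0.02469696  0.02899532]
```

play_rows:
  series:
    - {"fingers":0.4,"dx":0,"dy":0,"dz":1,"turn":0}
    - {"fingers":0.1,"dx":0,"dy":0,"dz":0,"turn":0}
    - {"fingers":-0.2,"dx":0,"dy":0,"dz":3,"turn":0}
    - {"fingers":-0.2,"dx":0,"dy":0,"dz":15,"turn":0}
    - {"fingers":-0.2,"dx":0,"dy":0,"dz":25,"turn":0}
    - {"fingers":-0.2,"dx":0,"dy":0,"dz":30,"turn":0}
    - {"fingers":-0.2,"dx":-15,"dy":0,"dz":35,"turn":0}
    - {"fingers":-0.2,"dx":-35,"dy":0,"dz":15,"turn":0}
    - {"fingers":-0.2,"dx":-35,"dy":0,"dz":0,"turn":0}
    - {"fingers":-0.2,"dx":-35,"dy":0,"dz":0,"turn":0}
    - {"fingers":-0.2,"dx":-35,"dy":0,"dz":0,"turn":0}
    - {"fingers":-0.2,"dx":-25,"dy":0,"dz":0,"turn":0}

```text
clock: 8.25
position: [0.3775, -0.2649, 0.1581]
ee_rot: [0.017, 0.999, -0.022, 0.027]
contact_force: [-0.2, -1.0, -0.3]
width: 0.051
```

```bash
python3 - <<'E'
from h import *
ims=[get_image('top'),get_image('scene')]; s=get_state(); print(s['contact_force'],s['position'],s['ee_rot'])
P=TR+[(3,box(sx*40-5,sx*40+5,sy*55-5,sy*55+5,-12,0)) for sx in(1,-1) for sy in(1,-1)]
for sub in (ims[:1],ims[1:]):
    for y in (1.4,1.6): p,f=fit(sub,TR,[.56,-.268,y],.012,0); print(np.round(p,4),round(f,2))
p,f=fit(ims[:1],TR,[.56,-.268,1.5],.012,0); R,t=pose(p,.012,0)
raw=[i['pixels'].copy() for i in ims]
for i in ims: i['pixels']=i['pixels'].copy(); draw(i,TR,R,t)
A=[raw[0][150:250,290:420],ims[0]['pixels'][150:250,290:420],raw[1][150:250,270:400],ims[1]['pixels'][150:250,270:400]]
A=[cv2.resize(a,None,fx=3,fy=3,interpolation=2) for a in A]
cv2.imwrite('pics/h.png',np.vstack([np.hstack(A[:2]),np.hstack(A[2:])])[:,:,::-1])
E
```

```text
[-0.02040065 -0.28491595 -0.04589221] [ 0.37602739 -0.26425071  0.15785777] [ 0.01623899  0.99925226 -0.02338733  0.02615825]
[ 0.559  -0.2693  1.518 ] 16.41
[ 0.559  -0.2695  1.5167] 14.8
[ 0.5553 -0.2642  1.6112] 39.79
[ 0.5552 -0.2648  1.6026] 40.09
```

View pics/h.png

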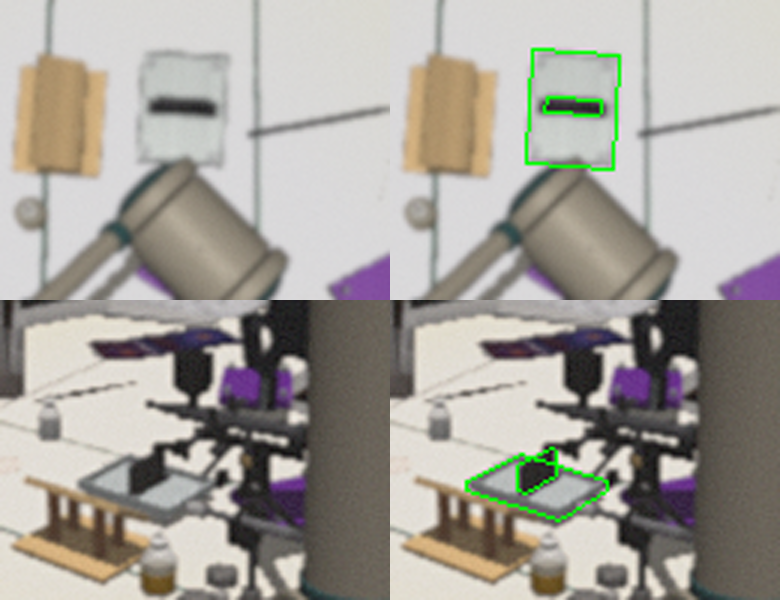

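The tray stands level on its four pins at about (0.559, −0.269), yaw 1.517. Regrasp deeper and centred.

play_rows:
  series:
    - {"fingers":-0.2,"dx":25,"dy":0,"dz":0,"turn":0}
    - {"fingers":-0.2,"dx":35,"dy":-1,"dz":0,"turn":0}
    - {"fingers":-0.2,"dx":35,"dy":-1,"dz":0,"turn":0}
    - {"fingers":-0.2,"dx":35,"dy":-1,"dz":-5,"turn":0}
    - {"fingers":-0.2,"dx":32,"dy":-1,"dz":-15,"turn":0}
    - {"fingers":-0.2,"dx":12,"dy":0,"dz":-25,"turn":0}
    - {"fingers":-0.2,"dx":0,"dy":0,"dz":-20,"turn":0}
    - {"fingers":-0.2,"dx":0,"dy":0,"dz":0,"turn":0}

```text
clock: 9.02
position: [0.5635, -0.2675, 0.0888]
ee_rot: [0.017, 0.999, -0.027, 0.03]
contact_force: [-0.0, 0.4, -1.4]
width: 0.0513
```

play_rows:
  series:
    - {"fingers":-0.2,"dx":-3,"dy":-1,"dz":-16,"turn":0}
    - {"fingers":-0.2,"dx":-1.5,"dy":-1,"dz":-16,"turn":0}
    - {"fingers":-0.2,"dx":0,"dy":0,"dz":-12,"turn":0}
    - {"fingers":-0.2,"dx":0,"dy":0,"dz":-8,"turn":0}
    - {"fingers":0.2,"dx":0,"dy":0,"dz":-3,"turn":0}
    - {"fingers":0.2,"dx":0,"dy":0,"dz":0,"turn":0}

```text
clock: 9.52
position: [0.5623, -0.269, 0.0315]
ee_rot: [0.016, 0.999, -0.027, 0.031]
contact_force: [-0.5, -0.3, 0.1]
width: 0.0341
```

play_rows:
  series:
    - {"fingers":0.2,"dx":-3,"dy":0,"dz":2.5,"turn":0}
    - {"fingers":0.6,"dx":-1,"dy":0,"dz":1.5,"turn":0}
    - {"fingers":0.9,"dx":0,"dy":0,"dz":0,"turn":0}
    - {"fingers":0.9,"dx":0,"dy":0,"dz":0,"turn":0}
    - {"fingers":0.9,"dx":0,"dy":0,"dz":0,"turn":0}
    - {"fingers":0.9,"dx":0,"dy":0,"dz":0,"turn":0}
  squeeze: 60

```text
clock: 10.02
position: [0.5576, -0.2697, 0.0414]
ee_rot: [0.017, 0.999, -0.026, 0.032]
contact_force: [-0.2, -0.7, -2.4]
width: 0.0108
```

```bash
python3 - <<'E'
from h import *
a=get_image('top'); b=get_image('scene')
def P(im): K,R,t=cam(im); return K@np.c_[R,t]
for ut,us in [((263.5,239),(335,172)),((263.5,239),(352,205)),((252,245),(327,185)),((266,229),(327,185))]:
    X=cv2.triangulatePoints(P(a),P(b),np.array(ut,float).reshape(2,1),np.array(us,float).reshape(2,1)); X=X[:3]/X[3]; print(ut,us,X.ravel().round(3), proj(a,X.T).round(0),proj(b,X.T).round(0))
s=get_state();print(s['qpos'],s['position'],s['contact_force'])
cv2.imwrite('pics/i.png',cv2.resize(np.vstack([a['pixels'][200:290,210:370],b['pixels'][140:270,280:440]]),None,fx=2.7,fy=2.7)[:,:,::-1])
E
```

```text
(263.5, 239) (335, 172) [ 0.349 -0.008  0.282] [[264. 240.]] [[334. 172.]]
(263.5, 239) (352, 205) [ 0.33  -0.007  0.204] [[267. 247.]] [[339. 202.]]
(252, 245) (327, 185) [0.338 0.031 0.261] [[251. 244.]] [[329. 185.]]
(266, 229) (327, 185) [ 0.377 -0.01   0.242] [[267. 231.]] [[324. 184.]]
[-0.56451019  0.47935888  1.73790913  0.0040933   0.85266008 -0.51434885] [ 0.55770241 -0.26973086  0.04106442] [ 0.06633892  0.16451006 -2.05834711]
```

View pics/i.png

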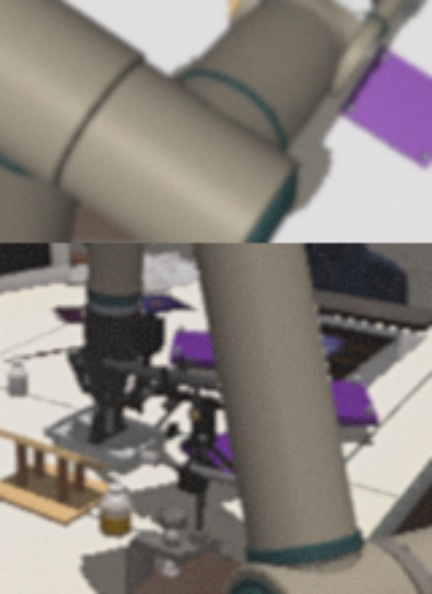

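The boom stand is at about (0.35, 0.0) and 0.28 m tall. The arm is clear of it, and the tray is held level. Lift, then carry and turn.

play_rows:
  series:
    - {"fingers":0.9,"dx":0,"dy":0,"dz":12,"turn":0}
    - {"fingers":0.9,"dx":0,"dy":0,"dz":25,"turn":0}
    - {"fingers":0.9,"dx":0,"dy":0,"dz":32,"turn":0}
    - {"fingers":0.9,"dx":0,"dy":0,"dz":32,"turn":0}
    - {"fingers":0.9,"dx":2,"dy":15,"dz":25,"turn":0.05}
    - {"fingers":0.9,"dx":3,"dy":28,"dz":0,"turn":0.1}
    - {"fingers":0.9,"dx":3,"dy":32,"dz":0,"turn":0.1}
    - {"fingers":0.9,"dx":3,"dy":32,"dz":0,"turn":0.1}
    - {"fingers":0.9,"dx":3,"dy":32,"dz":0,"turn":0.1}
    - {"fingers":0.9,"dx":3,"dy":32,"dz":0,"turn":0.1}
    - {"fingers":0.9,"dx":3,"dy":32,"dz":0,"turn":0.1}
    - {"fingers":0.9,"dx":3,"dy":32,"dz":0,"turn":0.1}
    - {"fingers":0.9,"dx":3,"dy":32,"dz":0,"turn":0.1}
    - {"fingers":0.9,"dx":3,"dy":32,"dz":0,"turn":0.1}
    - {"fingers":0.9,"dx":3,"dy":32,"dz":0,"turn":0.1}
    - {"fingers":0.9,"dx":3,"dy":32,"dz":0,"turn":0.1}
    - {"fingers":0.9,"dx":3,"dy":32,"dz":0,"turn":0.1}
    - {"fingers":0.9,"dx":3,"dy":20,"dz":0,"turn":0.08}
    - {"fingers":0.9,"dx":0,"dy":0,"dz":0,"turn":0}

```text
clock: 11.7
position: [0.5971, 0.1643, 0.1667]
ee_rot: [-0.007, 0.784, 0.62, 0.037]
contact_force: [0.4, 0.4, -2.4]
width: 0.0112
```

play_rows:
  series:
    - {"fingers":0.9,"dx":2,"dy":15,"dz":0,"turn":0.03}
    - {"fingers":0.9,"dx":2,"dy":18,"dz":-3,"turn":0.03}
    - {"fingers":0.9,"dx":1,"dy":8,"dz":-3,"turn":0}
    - {"fingers":0.9,"dx":0,"dy":0,"dz":0,"turn":0}
    - {"fingers":0.9,"dx":0,"dy":0,"dz":0,"turn":0}

```text
clock: 12.12
position: [0.6013, 0.2066, 0.1578]
ee_rot: [-0.008, 0.764, 0.644, 0.035]
contact_force: [0.5, 0.9, -2.5]
width: 0.0105
```

```bash
python3 - <<'E'
from h import *
ims=[get_image('top'),get_image('scene')]; s=get_state(); print(s['contact_force'],s['position'],s['ee_rot'])
q=s['ee_rot']; Rt=Ro.from_quat([q[1],q[2],q[3],q[0]]).as_matrix(); print('toolz',Rt[:,2].round(3),'jaw',np.arctan2(Rt[1,0],Rt[0,0]))
P=TR+[(3,box(sx*40-5,sx*40+5,sy*55-5,sy*55+5,-12,0)) for sx in(1,-1) for sy in(1,-1)]
R=Ro.from_euler('z',-.168).as_matrix(); z0=s['position'][2]+.008-.03+.0
for d in ims[1:]:
    p,f=fit([d],P,[s['position'][0],s['position'][1],-.168],z0-.002,0); print(p,f)
raw=ims[1]['pixels'].copy(); im=ims[1]; im['pixels']=raw.copy()
Rm,t=pose(p,z0,0); draw(im,P,Rm,t); Rm,t=pose([.6023,.2082,-.168]); draw(im,LT,Rm,t,(255,0,0))
c=[x[170:300,150:290] for x in (raw,im['pixels'])]
cv2.imwrite('pics/j.png',cv2.resize(np.hstack(c),None,fx=2.85,fy=2.85,interpolation=2)[:,:,::-1])
E
```

```text
[-0.31662286 -0.28793656 -2.1999763 ] [0.60130231 0.20612074 0.1580197 ] [-0.00791684  0.76465615  0.64344662  0.03485306]
toolz [ 0.043  0.057 -0.997] jaw 1.4001025172051105
[ 0.60208407  0.20494532 -0.20450251] 39.26354217529297
```

View pics/j.png

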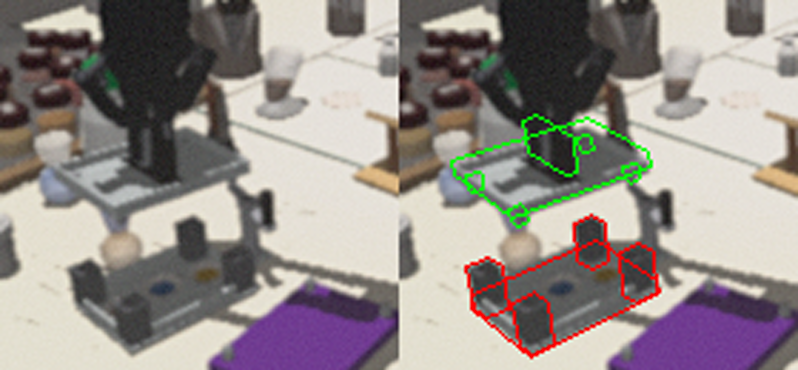

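The tray hangs over the lower tray with its yaw aligned; jaw angle 1.400 against a wanted 1.403. Descend to just above the sockets.

play_rows:
  series:
    - {"fingers":0.9,"dx":0.5,"dy":0,"dz":-14,"turn":0.002}
    - {"fingers":0.9,"dx":0.5,"dy":0,"dz":-18,"turn":0}
    - {"fingers":0.9,"dx":0.5,"dy":0,"dz":-14,"turn":0}
    - {"fingers":0.9,"dx":0,"dy":0,"dz":-8,"turn":0}
    - {"fingers":0.9,"dx":0,"dy":0,"dz":-2,"turn":0}
    - {"fingers":0.9,"dx":0,"dy":0,"dz":0,"turn":0}

```text
clock: 12.72
position: [0.6044, 0.1999, 0.1027]
ee_rot: [-0.006, 0.766, 0.641, 0.036]
contact_force: [0.5, 0.7, -3.1]
width: 0.0107
```

```bash
cat >> h.py <<'E'
PINS=[(3,box(sx*40-4.5,sx*40+4.5,sy*55-4.5,sy*55+4.5,-12,0)) for sx in(1,-1) for sy in(1,-1)]
def st():
    s=get_state(); q=s['ee_rot']; R=Ro.from_quat([q[1],q[2],q[3],q[0]]).as_matrix()
    print('t',round(s['clock'],2),'pos',s['position'].round(4),'F',s['contact_force'].round(1),'M',s['moment'].round(2),'lean',R[:2,2].round(3),'jaw',round(np.arctan2(R[1,0],R[0,0]),3),'w',round(s['width'],4)); return s,R
E
python3 - <<'E'
from h import *
s,Rt=st(); ims=[get_image('top'),get_image('scene')]
im=ims[1]; raw=im['pixels'].copy(); im['pixels']=raw.copy()
# model: tray rolled about its x with tool lean, target position
yaw=-.168; R=Ro.from_euler('z',yaw).as_matrix(); ydir=R[:,1]; lean=Rt[:,2]@ydir; print('lean y',lean)
R=R@Ro.from_euler('x',lean).as_matrix(); t=s['position']-R@[0.0007,0,.0235]; print(t)
draw(im,TR+PINS,R,t); Rm,tt=pose([.6023,.2082,-.168]); draw(im,LT,Rm,tt,(255,0,0))
c=[x[195:300,155:275] for x in (raw,im['pixels'])]
cv2.imwrite('pics/k.png',cv2.resize(np.hstack(c),None,fx=3.3,fy=3.3,interpolation=2)[:,:,::-1])
E
```

```text
t 12.72 pos [0.6044 0.1999 0.1027] F [ 0.5  0.7 -3.1] M [-0.09  0.05 -0.03] lean [0.048 0.055] jaw 1.395 w 0.0107
lean y 0.062254467123494896
[0.60392738 0.20143364 0.07925631]
```

View pics/k.png

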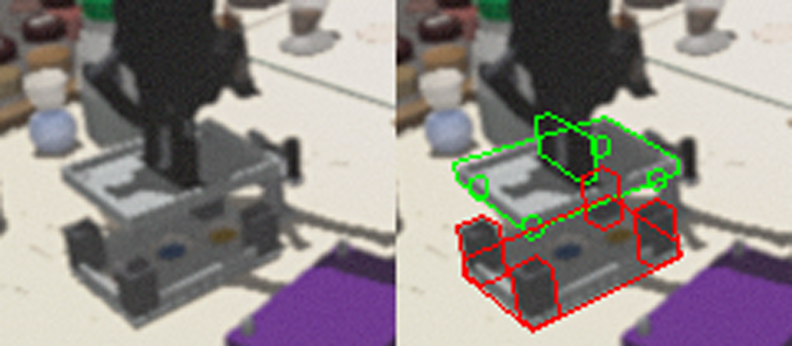

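The photo shows the tray's +x,+y corner lower than my model, so there's some residual pitch. Fit the full orientation.

```bash
cat >> h.py <<'E'
def fit6(ims,parts,p0,free,w=None):  # p=x,y,z,yaw,pitch,roll
    def RT(p): return Ro.from_euler('ZYX',p[3:]).as_matrix(),np.array(p[:3])
    rois=[roi_of(im,parts,*RT(p0)) for im in ims]
    free=np.array(free); p0=np.array(p0,float)
    def cost(v):
        p=p0.copy(); p[free]+=v*np.array([.004,.004,.004,.04,.04,.04])[free]; c=0
        for im,r in zip(ims,rois):
            g=im['pixels'][r[1]:r[3],r[0]:r[2]].astype(np.float32).reshape(-1,3)
            A=render(im,parts,*RT(p),r).reshape(len(g),-1); X=np.linalg.lstsq(A,g,rcond=None)[0]
            c+=np.minimum(np.abs(A@X-g),60).mean()
        return c
    n=len(free); v=np.zeros(n)
    for k in range(3):
        o=minimize(cost,v,method='Nelder-Mead',options=dict(initial_simplex=np.vstack([v,v+np.eye(n)*(1.5/(k+1))]),xatol=.02,fatol=1e-3,maxfev=400)); v=o.x
    p=p0.copy(); p[free]+=v*np.array([.004,.004,.004,.04,.04,.04])[free]; return p,o.fun
E
python3 - <<'E'
from h import *
s,Rt=st(); ims=[get_image('top'),get_image('scene')]
# plate as hollow: rim label 1, inside label 2 ; bar+fingers 3
PT=[(1,box(-52,52,-67,67,0,14)),(2,box(-49,49,-64,64,4,4.1)),(3,box(-14,14,-18,18,8,90))]
for z in (.079,.084):
  for p in ([.603,.2,z,-.17,0,0],[.603,.2,z,-.17,.08,0],[.603,.2,z,-.17,0,.06]):
    q,f=fit6(ims[1:],PT,p,[0,1,3,4,5]); print(z,'scene',q.round(4),round(f,2))
q2,f=fit6(ims[:1],PT,[.603,.2,.079,-.17,0,0],[0,1,3]); print('top',q2.round(4),round(f,2))
im=ims[1]; raw=im['pixels'].copy(); im['pixels']=raw.copy(); draw(im,PT[:2]+PINS,Ro.from_euler('ZYX',q[3:]).as_matrix(),q[:3])
it=ims[0]; it['pixels']=it['pixels'].copy(); draw(it,PT[:1],*pose(q2[[0,1,3]],.079))
c=[raw[195:300,155:275],im['pixels'][195:300,155:275],it['pixels'][120:225,160:280]]
cv2.imwrite('pics/l.png',cv2.resize(np.hstack(c),(798,233),interpolation=2)[:,:,::-1])
E
```

```text
t 12.82 pos [0.6049 0.2002 0.1035] F [ 0.3 -0.3 -2.7] M [-0.05  0.07  0.02] lean [0.05  0.055] jaw 1.395 w 0.0111
0.079 scene [ 0.6038  0.1983  0.079  -0.1317  0.0477  0.0421] 37.92
0.079 scene [ 0.6031  0.1993  0.079  -0.1759  0.0788  0.0608] 37.85
0.079 scene [ 0.6033  0.1991  0.079  -0.1849  0.0818  0.053 ] 37.85
0.084 scene [ 0.6124  0.1929  0.084  -0.1663  0.0501  0.0531] 37.1
0.084 scene [ 0.6129  0.1926  0.084  -0.1672  0.0559  0.053 ] 37.1
0.084 scene [ 0.6128  0.1927  0.084  -0.1678  0.0528  0.0522] 37.09
top [ 0.6043  0.1859  0.079  -0.0661  0.      0.    ] 32.94
```

View pics/l.png

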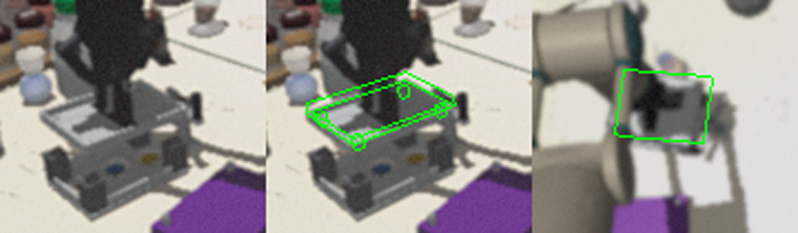

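That used up my picture views, so I continue with numbers. The tray has about 3° roll and pitch in the grip, with its +x,−y corner lowest, and needs about +7 mm in y.

play_rows:
  series:
    - {"fingers":0.9,"dx":-1,"dy":4,"dz":0,"turn":0.003}
    - {"fingers":0.9,"dx":-1,"dy":4,"dz":0,"turn":0.003}
    - {"fingers":0.9,"dx":0,"dy":0,"dz":0,"turn":0}
    - {"fingers":0.9,"dx":0,"dy":0,"dz":0,"turn":0}

```text
clock: 13.25
position: [0.6044, 0.2102, 0.1066]
ee_rot: [-0.004, 0.764, 0.644, 0.04]
contact_force: [0.2, -0.2, -2.1]
width: 0.0108
```

```bash
python3 - <<'E'
from h import *
s,Rt=st()
E
```

```text
t 13.25 pos [0.6044 0.2102 0.1066] F [ 0.2 -0.2 -2.1] M [-0.11  0.04 -0.01] lean [0.055 0.057] jaw 1.403 w 0.0108
```

play_rows:
  series:
    - {"fingers":0.9,"dx":-0.5,"dy":-0.5,"dz":-6,"turn":0}
    - {"fingers":0.9,"dx":-0.5,"dy":-0.5,"dz":-6,"turn":0}
    - {"fingers":0.9,"dx":0,"dy":0,"dz":-4,"turn":0}
    - {"fingers":0.9,"dx":0,"dy":0,"dz":-1,"turn":0}

```text
clock: 13.58
position: [0.6034, 0.2097, 0.0887]
ee_rot: [-0.004, 0.764, 0.645, 0.04]
contact_force: [-0.6, 0.5, -1.9]
width: 0.0109
```

play_rows:
  series:
    - {"fingers":0.9,"dx":0,"dy":-2,"dz":-1,"turn":0}
    - {"fingers":0.9,"dx":0,"dy":-0.5,"dz":-2.5,"turn":0}
    - {"fingers":0.9,"dx":0,"dy":0,"dz":-2.5,"turn":0}
    - {"fingers":0.9,"dx":0,"dy":0,"dz":-2.5,"turn":0}

```text
clock: 13.92
position: [0.6023, 0.2072, 0.0788]
ee_rot: [-0.005, 0.764, 0.644, 0.039]
contact_force: [-0.8, 1.1, -1.5]
width: 0.0108
```

```bash
python3 - <<'E'
from h import *
s,Rt=st()
E
```

```text
t 13.92 pos [0.6023 0.2072 0.0788] F [-0.8  1.1 -1.5] M [ 0.11  0.28 -0.02] lean [0.053 0.059] jaw 1.402 w 0.0108
```

The lowest pin is about 7 mm into its socket with no vertical force. Continue.

play_rows:
  series:
    - {"fingers":0.9,"dx":0,"dy":0,"dz":-2.5,"turn":0}
    - {"fingers":0.9,"dx":0,"dy":0,"dz":-2.5,"turn":0}
    - {"fingers":0.9,"dx":0,"dy":0,"dz":-2.5,"turn":0}

```text
clock: 14.17
position: [0.6026, 0.2079, 0.0729]
ee_rot: [-0.005, 0.764, 0.644, 0.04]
contact_force: [-4.9, 1.1, 18.5]
width: 0.0112
```

```bash
python3 - <<'E'
from h import *
s,Rt=st()
E
```

```text
t 14.17 pos [0.6026 0.2079 0.0729] F [-4.9  1.1 18.5] M [-0.75  1.5  -0.05] lean [0.054 0.06 ] jaw 1.402 w 0.0112
```

Contact is at the −x,−y corner, at a height that fits that low corner being home. Release so the tray drops level.

play_rows:
  series:
    - {"fingers":0.6,"dx":0,"dy":0,"dz":0.5,"turn":0}
    - {"fingers":0.3,"dx":0,"dy":0,"dz":0,"turn":0}
    - {"fingers":0.2,"dx":0,"dy":0,"dz":0,"turn":0}
    - {"fingers":0.1,"dx":0,"dy":0,"dz":0,"turn":0}

```text
clock: 14.5
position: [0.6052, 0.2079, 0.0755]
ee_rot: [-0.003, 0.764, 0.644, 0.043]
contact_force: [0.7, 0.6, 0.1]
width: 0.0387
```

```bash
python3 - <<'E'
from h import *
s,Rt=st(); ims=[get_image('top'),get_image('scene')]
PT=[(1,box(-52,52,-67,67,0,14)),(2,box(-49,49,-64,64,4,4.1)),(3,box(-14,14,-25,25,8,90))]
for z in (.045,.049):
  q,f=fit6(ims[1:],PT,[.602,.208,z,-.17,0,0],[0,1,3,4,5]); print(z,'scene',q.round(4),round(f,2))
E
```

```text
t 14.5 pos [0.6052 0.2079 0.0755] F [0.7 0.6 0.1] M [-0.05 -0.01  0.  ] lean [0.061 0.06 ] jaw 1.403 w 0.0387
0.045 scene [ 0.5553  0.2286  0.045  -0.1216 -0.0983 -0.193 ] 38.76
0.049 scene [ 0.5502  0.2335  0.049  -0.0848 -0.108  -0.2077] 38.95
```

play_rows:
  series:
    - {"fingers":-0.1,"dx":-1,"dy":0,"dz":6,"turn":0}
    - {"fingers":-0.1,"dx":-1,"dy":0,"dz":20,"turn":0}
    - {"fingers":-0.1,"dx":0,"dy":0,"dz":30,"turn":0}
    - {"fingers":-0.1,"dx":0,"dy":0,"dz":30,"turn":0}
    - {"fingers":-0.1,"dx":-15,"dy":0,"dz":20,"turn":0}
    - {"fingers":-0.1,"dx":-30,"dy":0,"dz":0,"turn":0}
    - {"fingers":-0.1,"dx":-35,"dy":0,"dz":0,"turn":0}
    - {"fingers":-0.1,"dx":-35,"dy":0,"dz":0,"turn":0}
    - {"fingers":-0.1,"dx":-30,"dy":0,"dz":0,"turn":0}
    - {"fingers":-0.1,"dx":0,"dy":0,"dz":0,"turn":0}

```text
clock: 15.43
position: [0.4533, 0.2063, 0.1871]
ee_rot: [-0.003, 0.764, 0.643, 0.043]
contact_force: [-0.4, 0.0, -0.1]
width: 0.0469
```

```bash
python3 - <<'E'
from h import *
s,Rt=st(); ims=[get_image('top'),get_image('scene')]
for i,im in enumerate(ims): np.savez('pics/m%d.npz'%i,**im)
PT=[(1,box(-52,52,-67,67,0,14)),(2,box(-49,49,-64,64,4,4.1)),(3,box(-32,32,-6,6,4,42))]
for nm,sub in (('top',ims[:1]),('scene',ims[1:]),('both',ims)):
  for z in (.045,.052):
    q,f=fit6(sub,PT,[.6023,.2082,z,-.168,0,0],[0,1,3]); print(nm,z,q.round(4),round(f,2))
q,f=fit6(ims,PT,[.6023,.2082,.045,-.168,0,0],[0,1,2,3,4,5]); print('6d',q.round(4),round(f,2))
q,f=fit6(ims[1:],PT,[.6023,.2082,.045,-.168,0,0],[2,4,5]); print('scene z,p,r',q.round(4),round(f,2))
q,f=fit6(ims,PT,[.6023,.2082,.045,-.168,0,0],[2,4,5]); print('both z,p,r',q.round(4),round(f,2))
for im,n in zip(ims,('top','scene')):
    for l in ('tray','catch_knob','catch','flask_amber_a'): print(n,l,[(round(m['p'],2),np.round(m['xy']).tolist(),int(m['region'].sum())) for m in masks_of(im,l)])
E
```

```text
t 15.43 pos [0.4533 0.2063 0.1871] F [-0.4  0.  -0.1] M [-0.03  0.06  0.03] lean [0.062 0.06 ] jaw 1.401 w 0.0469
top 0.045 [ 0.601   0.2068  0.045  -0.1668  0.      0.    ] 25.17
top 0.052 [ 0.5997  0.2049  0.052  -0.1673  0.      0.    ] 24.86
scene 0.045 [ 0.6024  0.2082  0.045  -0.2034  0.      0.    ] 39.92
scene 0.052 [ 0.5931  0.2159  0.052  -0.2035  0.      0.    ] 40.28
both 0.045 [ 0.6023  0.2076  0.045  -0.1872  0.      0.    ] 65.44
both 0.052 [ 0.6003  0.2063  0.052  -0.1909  0.      0.    ] 69.31
6d [ 0.6028  0.2075  0.0449 -0.1866  0.0807 -0.0032] 64.8
scene z,p,r [ 0.6023  0.2082  0.0463 -0.168   0.1094  0.0116] 39.26
both z,p,r [ 0.6023  0.2082  0.0455 -0.168   0.0967  0.0071] 64.91
top tray [(0.95, [361.0, 240.0], 1206), (0.86, [422.0, 248.0], 1236), (0.84, [211.0, 169.0], 1131), (0.77, [211.0, 224.0], 1090), (0.74, [239.0, 175.0], 351)]
top catch_knob []
top catch [(0.51, [242.0, 174.0], 114)]
top flask_amber_a []
scene tray [(0.96, [258.0, 293.0], 1822), (0.95, [203.0, 260.0], 1409), (0.88, [404.0, 198.0], 425), (0.79, [378.0, 220.0], 429), (0.63, [353.0, 179.0], 319)]
scene catch_knob [(0.7, [239.0, 239.0], 170)]
scene catch [(0.48, [241.0, 242.0], 144)]
scene flask_amber_a [(0.63, [189.0, 243.0], 94)]
```

```bash
python3 - <<'E'
from h import *
def cost(im,parts,R,t,roi):
    g=im['pixels'][roi[1]:roi[3],roi[0]:roi[2]].astype(np.float32).reshape(-1,3)
    A=render(im,parts,R,t,roi).reshape(len(g),-1); X=np.linalg.lstsq(A,g,rcond=None)[0]; return np.minimum(np.abs(A@X-g),60).mean(),X
ims=[get_image('top'),get_image('scene')]
sil=TR+[(3,box(sx*40-11,sx*40+11,sy*55-11,sy*55+11,-45,0)) for sx in(1,-1) for sy in(1,-1)]
for im,n in zip(ims,('top','scene')):
    M=[m for m in masks_of(im,'tray')]
    m=min(M,key=lambda m:np.linalg.norm(np.array(m['xy'])-proj(im,[.6023,.2082,.06])[0]))['region']
    for pitch in (-.06,0,.05,.1):
      for roll in (-.06,0,.06):
        R=Ro.from_euler('ZYX',[-.168,pitch,roll]).as_matrix(); roi=roi_of(im,TR,R,np.array([.6023,.2082,.045]),8)
        best=0
        for dx in np.arange(-4,5,2)/1e3:
          for dy in np.arange(-4,5,2)/1e3:
            L=1-render(im,TR,R,np.array([.6023+dx,.2082+dy,.045]),roi)[...,0]; r=m[roi[1]:roi[3],roi[0]:roi[2]]
            best=max(best,np.minimum(L,r).sum()/np.maximum(L,r).sum())
        print(n,pitch,roll,round(best,3))
    c=max(cv2.findContours(m.astype(np.uint8),0,2)[0],key=cv2.contourArea)
    print('mask poly',cv2.approxPolyDP(cv2.convexHull(c),2.5,True)[:,0].tolist())
    R,t=pose([.6023,.2082,-.168],.045)
    print('level top corners',proj(im,np.array([[sx*52,sy*67,14] for sx,sy in((1,1),(1,-1),(-1,-1),(-1,1))])/1e3@R.T+t).round(1).tolist(),'bottom',proj(im,np.array([[sx*52,sy*67,0] for sx,sy in((1,1),(1,-1),(-1,-1),(-1,1))])/1e3@R.T+t).round(1).tolist())
E
```

```text
top -0.06 -0.06 0.938
top -0.06 0 0.93
top -0.06 0.06 0.921
top 0 -0.06 0.939
top 0 0 0.931
top 0 0.06 0.922
top 0.05 -0.06 0.942
top 0.05 0 0.934
top 0.05 0.06 0.924
top 0.1 -0.06 0.945
top 0.1 0 0.937
top 0.1 0.06 0.927
mask poly [[200, 154], [236, 160], [230, 185], [194, 178]]
level top corners [[199.8, 152.3], [236.7, 159.0], [230.3, 187.6], [192.9, 180.7]] bottom [[201.0, 153.4], [237.6, 160.0], [231.2, 188.3], [194.2, 181.5]]
scene -0.06 -0.06 0.878
scene -0.06 0 0.895
scene -0.06 0.06 0.885
scene 0 -0.06 0.909
scene 0 0 0.942
scene 0 0.06 0.908
scene 0.05 -0.06 0.909
scene 0.05 0 0.943
scene 0.05 0.06 0.909
scene 0.1 -0.06 0.879
scene 0.1 0 0.9
scene 0.1 0.06 0.888
mask poly [[238, 255], [194, 278], [173, 261], [200, 243], [215, 241]]
level top corners [[172.1, 258.7], [217.0, 240.4], [238.9, 253.8], [193.0, 274.8]] bottom [[172.9, 263.3], [217.5, 244.7], [239.3, 258.3], [193.7, 279.6]]
```

Mask overlap puts the tray in place with roll ≈ 0 and pitch 0–0.05. I'll check by pressing both ends of the bar with shut fingers; its home top is 87 mm, so contact should come at TCP ≈ 98 mm.

play_rows:
  series:
    - {"fingers":1,"dx":20,"dy":1,"dz":0,"turn":0}
    - {"fingers":1,"dx":30,"dy":1,"dz":0,"turn":0}
    - {"fingers":1,"dx":30,"dy":1,"dz":-10,"turn":0}
    - {"fingers":1,"dx":28,"dy":1,"dz":-20,"turn":0}
    - {"fingers":1,"dx":8,"dy":1,"dz":-20,"turn":0}
    - {"fingers":1,"dx":0,"dy":0,"dz":-10,"turn":0}
    - {"fingers":1,"dx":0,"dy":0,"dz":0,"turn":0}
    - {"fingers":1,"dx":0,"dy":0,"dz":0,"turn":0}

```text
clock: 16.8
position: [0.5824, 0.2119, 0.125]
ee_rot: [-0.001, 0.765, 0.643, 0.047]
contact_force: [-0.5, -0.7, 0.4]
width: 0.0003
```

play_rows:
  series:
    - {"fingers":1,"dx":-3,"dy":0,"dz":-8,"turn":0}
    - {"fingers":1,"dx":-2,"dy":0,"dz":-8,"turn":0}
    - {"fingers":1,"dx":0,"dy":0,"dz":-3,"turn":0}
    - {"fingers":1,"dx":0,"dy":0,"dz":-2.5,"turn":0}
    - {"fingers":1,"dx":0,"dy":0,"dz":-2.5,"turn":0}
    - {"fingers":1,"dx":0,"dy":0,"dz":-2.5,"turn":0}

```text
clock: 17.3
position: [0.5761, 0.2125, 0.0997]
ee_rot: [0.0, 0.764, 0.643, 0.049]
contact_force: [0.8, 0.7, -0.1]
width: -0.0003
```

play_rows:
  series:
    - {"fingers":1,"dx":0,"dy":0,"dz":-2.5,"turn":0}
    - {"fingers":1,"dx":0,"dy":0,"dz":-2.5,"turn":0}
    - {"fingers":1,"dx":0,"dy":0,"dz":-2.5,"turn":0}

```text
clock: 17.55
position: [0.5762, 0.2125, 0.0982]
ee_rot: [0.001, 0.764, 0.643, 0.05]
contact_force: [-5.8, -1.6, 13.7]
width: 0.0
```

The −x end touches at 98.2 mm, which is home. Now the +x end.

play_rows:
  series:
    - {"fingers":1,"dx":0,"dy":0,"dz":6,"turn":0}
    - {"fingers":1,"dx":12,"dy":-2,"dz":6,"turn":0}
    - {"fingers":1,"dx":18,"dy":-3,"dz":0,"turn":0}
    - {"fingers":1,"dx":14,"dy":-3,"dz":-3,"turn":0}
    - {"fingers":1,"dx":3,"dy":0,"dz":-4,"turn":0}
    - {"fingers":1,"dx":0,"dy":0,"dz":-3,"turn":0}
    - {"fingers":1,"dx":0,"dy":0,"dz":-2.5,"turn":0}
    - {"fingers":1,"dx":0,"dy":0,"dz":-2.5,"turn":0}
    - {"fingers":1,"dx":0,"dy":0,"dz":-2.5,"turn":0}

```text
clock: 18.3
position: [0.6246, 0.2051, 0.0982]
ee_rot: [0.003, 0.763, 0.644, 0.053]
contact_force: [-5.5, -3.5, 24.9]
width: -0.0001
```

Both ends touch at 98.2 mm, so the bar top is at 87 mm and the tray is level and home. Now the catch angle from the saved pictures.

```bash
python3 - <<'E'
from h import *
st()
ims=[dict(np.load('pics/m%d.npz'%i,allow_pickle=True)) for i in (0,1)]
for im in ims:
    for k in('vfov','cx','cy'): im[k]=float(im[k])
R0,t0=pose([.6023,.2082,-.168]); hinge=R0@[0,-.097,0]+t0; print('hinge',hinge.round(4))
a=np.linspace(0,2*np.pi,16,endpoint=False)
def cparts(th):
    Rz=Ro.from_euler('z',th).as_matrix(); cyl=np.array([[-.053+.007*np.cos(x),.007*np.sin(x),z] for x in a for z in(.069,.103)])
    bar=box(-53,44,-6.5,6.5,63,69)
    W=lambda v:(v@Rz.T)@R0.T+hinge
    tray=lambda b:(b+[0,0,.045])@R0.T+t0
    return [(1,tray(TR[0][1])),(2,W(bar)),(3,W(cyl))]
I=np.eye(3);Z=np.zeros(3)
for im,n in zip(ims,('top','scene')):
    roi=roi_of(im,cparts(0)[1:],I,Z,14); g=im['pixels'][roi[1]:roi[3],roi[0]:roi[2]].astype(np.float32).reshape(-1,3); out=[]
    for th in np.arange(-.36,.31,.06):
        A=render(im,cparts(th),I,Z,roi).reshape(len(g),-1); X=np.linalg.lstsq(A,g,rcond=None)[0]; out.append((round(th,2),round(float(np.minimum(np.abs(A@X-g),60).mean()),2)))
    print(n,out)
    for th in (-.3,0,.25):
        k=hinge+R0@Ro.from_euler('z',th).as_matrix()@[-.053,0,0]+[0,0,.086]; print(th,k.round(4),proj(im,k).round(1))
# dark centroid
E
```

```text
t 18.3 pos [0.6246 0.2051 0.0982] F [-5.5 -3.5 24.9] M [-0.37  0.68 -0.03] lean [0.085 0.064] jaw 1.404 w -0.0001
hinge [0.5861 0.1126 0.    ]
top [(np.float64(-0.36), 22.81), (np.float64(-0.3), 22.68), (np.float64(-0.24), 22.91), (np.float64(-0.18), 23.31), (np.float64(-0.12), 23.63), (np.float64(-0.06), 23.78), (np.float64(0.0), 23.82), (np.float64(0.06), 23.77), (np.float64(0.12), 23.71), (np.float64(0.18), 23.66), (np.float64(0.24), 23.64), (np.float64(0.3), 23.44)]
-0.3 [0.5388 0.1365 0.086 ] [[232.6 186.5]]
0 [0.5338 0.1214 0.086 ] [[236.9 188. ]]
0.25 [0.5333 0.1082 0.086 ] [[240.8 188.2]]
scene [(np.float64(-0.36), 36.31), (np.float64(-0.3), 35.37), (np.float64(-0.24), 35.45), (np.float64(-0.18), 36.75), (np.float64(-0.12), 37.69), (np.float64(-0.06), 38.16), (np.float64(0.0), 38.22), (np.float64(0.06), 38.14), (np.float64(0.12), 38.35), (np.float64(0.18), 38.58), (np.float64(0.24), 38.79), (np.float64(0.3), 38.94)]
-0.3 [0.5388 0.1365 0.086 ] [[242.3 242.8]]
0 [0.5338 0.1214 0.086 ] [[247.6 241.1]]
0.25 [0.5333 0.1082 0.086 ] [[251.2 239.1]]
```

Both views give a catch angle ≈ −0.28, so the knob is near (0.539, 0.136). Go there and straddle it.

play_rows:
  series:
    - {"fingers":0.6,"dx":0,"dy":0,"dz":12,"turn":0}
    - {"fingers":0.2,"dx":0,"dy":0,"dz":22,"turn":0}
    - {"fingers":0.0,"dx":-8,"dy":-6,"dz":22,"turn":0}
    - {"fingers":0.0,"dx":-18,"dy":-15,"dz":5,"turn":0}
    - {"fingers":0.0,"dx":-22,"dy":-18,"dz":0,"turn":0}
    - {"fingers":0.0,"dx":-22,"dy":-18,"dz":0,"turn":0}
    - {"fingers":0.0,"dx":-12,"dy":-9,"dz":0,"turn":0}
    - {"fingers":0.0,"dx":0,"dy":0,"dz":0,"turn":0}
    - {"fingers":0.0,"dx":0,"dy":0,"dz":0,"turn":0}
  squeeze: 20

```text
clock: 19.05
position: [0.5314, 0.1397, 0.1599]
ee_rot: [0.001, 0.762, 0.646, 0.051]
contact_force: [-0.3, -0.3, 0.6]
width: 0.0424
```

```bash
python3 - <<'E'
from h import *
s,R=st()
for n in ('scene','top'):
    im=get_image(n)
    for l in ('catch_knob','catch'): print(n,[(round(m['p'],2),np.round(m['xy'],1).tolist(),int(m['region'].sum())) for m in masks_of(im,l)])
    print(proj(im,[.5386,.136,.086]))
E
```

```text
t 19.05 pos [0.5314 0.1397 0.1599] F [-0.3 -0.3  0.6] M [-0.06  0.05 -0.04] lean [0.079 0.065] jaw 1.409 w 0.0424
scene [(0.53, [238.4, 238.9], 147)]
scene [(0.73, [239.2, 241.6], 141)]
[[242.503281   242.78671759]]
top [(0.24, [308.4, 185.3], 1055)]
top [(0.58, [242.5, 171.3], 85)]
[[232.74332918 186.53113883]]
```

play_rows:
  series:
    - {"fingers":0.0,"dx":3,"dy":0,"dz":-12,"turn":0}
    - {"fingers":0.0,"dx":3,"dy":0,"dz":-14,"turn":0}
    - {"fingers":0.0,"dx":0,"dy":0,"dz":-10,"turn":0}
    - {"fingers":0.0,"dx":0,"dy":0,"dz":-2,"turn":0}
    - {"fingers":0.0,"dx":0,"dy":0,"dz":0,"turn":0}

```text
clock: 19.77
position: [0.5432, 0.1423, 0.1201]
ee_rot: [0.001, 0.761, 0.647, 0.053]
contact_force: [-1.1, 0.1, -0.6]
width: 0.043
```

play_rows:
  series:
    - {"fingers":0.0,"dx":-3,"dy":-4,"dz":0,"turn":0}
    - {"fingers":0.0,"dx":-2,"dy":-3,"dz":0,"turn":0}
    - {"fingers":0.0,"dx":0,"dy":0,"dz":-8,"turn":0}
    - {"fingers":0.0,"dx":0,"dy":0,"dz":-9,"turn":0}
    - {"fingers":0.0,"dx":0,"dy":0,"dz":-8,"turn":0}
    - {"fingers":0.0,"dx":0,"dy":0,"dz":-3,"turn":0}
    - {"fingers":0.0,"dx":0,"dy":0,"dz":0,"turn":0}

```text
clock: 20.35
position: [0.5391, 0.1348, 0.0912]
ee_rot: [0.002, 0.761, 0.647, 0.054]
contact_force: [-0.8, 0.6, -0.1]
width: 0.0429
```

play_rows:
  series:
    - {"fingers":0.5,"dx":0,"dy":0,"dz":-1,"turn":0}
    - {"fingers":0.8,"dx":0,"dy":0,"dz":0,"turn":0}
    - {"fingers":0.9,"dx":0,"dy":0,"dz":0,"turn":0}
    - {"fingers":0.9,"dx":0,"dy":0,"dz":0,"turn":0}
    - {"fingers":0.9,"dx":0,"dy":0,"dz":0,"turn":0}

```text
clock: 20.77
position: [0.5387, 0.1349, 0.0896]
ee_rot: [0.002, 0.76, 0.647, 0.053]
contact_force: [0.9, -0.0, -1.5]
width: 0.0137
```

```bash
python3 - <<'E'
from h import *
s,R=st()
h=np.array([.5861,.1126]); v=s['position'][:2]-h; print('r',np.hypot(*v),'theta',np.arctan2(-v[1],-v[0])+.168)
for th in np.arange(-.2,1.7,.15): a=th-.168; print(round(th,2),(h-.053*np.array([np.cos(a),np.sin(a)])).round(4))
E
```

```text
t 20.77 pos [0.5387 0.1349 0.0896] F [ 0.9 -0.  -1.5] M [-0.32  0.08  0.05] lean [0.084 0.066] jaw 1.414 w 0.0137
r 0.05240332038127412 theta -0.2725202749738824
-0.2 [0.5366 0.1317]
-0.05 [0.5344 0.1241]
0.1 [0.5332 0.1162]
0.25 [0.5333 0.1083]
0.4 [0.5345 0.1004]
0.55 [0.5369 0.0928]
0.7 [0.5404 0.0857]
0.85 [0.545  0.0792]
1.0 [0.5504 0.0734]
1.15 [0.5567 0.0685]
1.3 [0.5636 0.0646]
1.45 [0.571  0.0618]
1.6 [0.5788 0.0601]
```

Knob gripped: width 13.7 mm, radius 52.4 mm, angle −0.27. Swing along the arc.

play_rows:
  series:
    - {"fingers":0.9,"dx":-2,"dy":-5,"dz":0,"turn":0}
    - {"fingers":0.9,"dx":-2,"dy":-7,"dz":0,"turn":0}
    - {"fingers":0.9,"dx":-1,"dy":-8,"dz":0,"turn":0}
    - {"fingers":0.9,"dx":0,"dy":-8,"dz":0,"turn":0}
    - {"fingers":0.9,"dx":1.5,"dy":-6,"dz":0,"turn":0}

```text
clock: 21.18
position: [0.5322, 0.1016, 0.0895]
ee_rot: [-0.001, 0.759, 0.648, 0.053]
contact_force: [-2.1, 4.2, -0.6]
width: 0.0137
```

play_rows:
  series:
    - {"fingers":0.9,"dx":3,"dy":-6.5,"dz":0,"turn":0}
    - {"fingers":0.9,"dx":4,"dy":-6.5,"dz":0,"turn":0}
    - {"fingers":0.9,"dx":5,"dy":-6,"dz":0,"turn":0}
    - {"fingers":0.9,"dx":5.5,"dy":-4.5,"dz":0,"turn":0}
    - {"fingers":0.9,"dx":5,"dy":-3,"dz":0,"turn":0}

```text
clock: 21.6
position: [0.5536, 0.0703, 0.0895]
ee_rot: [-0.002, 0.76, 0.648, 0.051]
contact_force: [-2.8, 3.8, 1.2]
width: 0.0137
```

play_rows:
  series:
    - {"fingers":0.9,"dx":6,"dy":-4,"dz":0,"turn":0}
    - {"fingers":0.9,"dx":7,"dy":-3,"dz":0,"turn":0}
    - {"fingers":0.9,"dx":5,"dy":-1.5,"dz":0,"turn":0}
    - {"fingers":0.9,"dx":1,"dy":0,"dz":0,"turn":0}

```text
clock: 21.93
position: [0.5732, 0.0625, 0.0893]
ee_rot: [-0.007, 0.761, 0.647, 0.05]
contact_force: [-10.1, 2.0, 9.3]
width: 0.0134
```

```bash
cat >> h.py <<'E'
R0,t0=pose([.6023,.2082,-.168]); hinge=R0@[0,-.097,0]+t0
def cparts(th):
    a=np.linspace(0,2*np.pi,16,endpoint=False)
    Rz=Ro.from_euler('z',th).as_matrix(); cyl=np.array([[-.053+.007*np.cos(x),.007*np.sin(x),z] for x in a for z in(.069,.103)])
    W=lambda v:(v@Rz.T)@R0.T+hinge
    tray=lambda b:(b+[0,0,.045])@R0.T+t0
    return [(1,tray(TR[0][1])),(2,W(box(-53,44,-6.5,6.5,63,69))),(3,W(cyl))]
def catchfit(im,ths,parts=cparts,m=14):
    I=np.eye(3);Z=np.zeros(3); roi=roi_of(im,sum([parts(t)[1:] for t in (ths[0],ths[-1])],[]),I,Z,m); g=im['pixels'][roi[1]:roi[3],roi[0]:roi[2]].astype(np.float32).reshape(-1,3); out=[]
    for th in ths:
        A=render(im,parts(th),I,Z,roi).reshape(len(g),-1); X=np.linalg.lstsq(A,g,rcond=None)[0]; out.append((round(float(th),2),round(float(np.minimum(np.abs(A@X-g),60).mean()),2)))
    return out
E
python3 - <<'E'
from h import *
st()
for n in ('top','scene'):
    im=get_image(n); print(n,catchfit(im,np.arange(1.2,1.75,.06),lambda th:cparts(th)[:2],6))
E
```

```text
t 21.93 pos [0.5732 0.0625 0.0893] F [-10.1   2.    9.3] M [0.04 1.41 0.21] lean [0.068 0.075] jaw 1.411 w 0.0134
top [(1.2, 29.16), (1.26, 29.09), (1.32, 29.21), (1.38, 29.45), (1.44, 29.77), (1.5, 30.08), (1.56, 30.36), (1.62, 30.62), (1.68, 30.71), (1.74, 30.76)]
scene [(1.2, 41.37), (1.26, 41.04), (1.32, 40.55), (1.38, 39.94), (1.44, 39.3), (1.5, 38.57), (1.56, 38.07), (1.62, 37.84), (1.68, 37.83), (1.74, 38.06)]
```

The scene view suggests the catch is near its 1.6 stop, which also explains the 10 N. Release, back off upward and measure.

play_rows:
  series:
    - {"fingers":0.9,"dx":-1.5,"dy":0,"dz":0,"turn":0}
    - {"fingers":0.4,"dx":0,"dy":0,"dz":0,"turn":0}
    - {"fingers":0.0,"dx":0,"dy":0,"dz":0,"turn":0}
    - {"fingers":0.0,"dx":0,"dy":0,"dz":1,"turn":0}
    - {"fingers":0.0,"dx":0,"dy":0,"dz":12,"turn":0}
    - {"fingers":0.0,"dx":0,"dy":0,"dz":25,"turn":0}
    - {"fingers":0.0,"dx":0,"dy":0,"dz":25,"turn":0}
    - {"fingers":0.0,"dx":-20,"dy":-10,"dz":15,"turn":0}
    - {"fingers":0.0,"dx":-30,"dy":-25,"dz":0,"turn":0}
    - {"fingers":0.0,"dx":-25,"dy":-25,"dz":0,"turn":0}
    - {"fingers":0.0,"dx":-20,"dy":-25,"dz":0,"turn":0}
    - {"fingers":0.0,"dx":0,"dy":0,"dz":0,"turn":0}

```text
clock: 23.03
position: [0.4873, -0.0317, 0.1726]
ee_rot: [0.005, 0.76, 0.647, 0.055]
contact_force: [-0.5, 0.3, 0.2]
width: 0.0423
```

```bash
python3 - <<'E'
from h import *
st(); ims=[get_image('top'),get_image('scene')]
for im,n in zip(ims,('top','scene')):
    for nm,pf in (('both',cparts),('bar',lambda th:cparts(th)[:2])): print(n,nm,catchfit(im,np.arange(1.25,1.8,.05),pf,6))
    for l in ('catch','flask_amber_a','dropper_yellow','tray'): print(n,l,[(round(m['p'],2),np.round(m['xy'],1).tolist(),int(m['region'].sum())) for m in masks_of(im,l)])
PT=[(1,box(-52,52,-67,67,0,14)),(2,box(-49,49,-64,64,4,4.1)),(3,box(-32,32,-6,6,4,42))]
q,f=fit6(ims,PT,[.6023,.2082,.045,-.168,0,0],[0,1,3]); print(q.round(4),round(f,2))
E
```

```text
t 23.03 pos [ 0.4873 -0.0317  0.1726] F [-0.5  0.3  0.2] M [ 0.09  0.04 -0.02] lean [0.09  0.063] jaw 1.414 w 0.0423
top both [(1.25, 27.38), (1.3, 27.43), (1.35, 27.49), (1.4, 27.52), (1.45, 27.54), (1.5, 27.52), (1.55, 27.48), (1.6, 27.38), (1.65, 27.28), (1.7, 27.15), (1.75, 27.01)]
top bar [(1.25, 27.33), (1.3, 27.38), (1.35, 27.43), (1.4, 27.45), (1.45, 27.48), (1.5, 27.47), (1.55, 27.45), (1.6, 27.38), (1.65, 27.33), (1.7, 27.24), (1.75, 27.17)]
top catch [(0.62, [239.7, 171.9], 104)]
top flask_amber_a [(0.64, [222.9, 148.5], 133)]
top dropper_yellow [(0.61, [235.9, 174.0], 60), (0.38, [299.6, 220.5], 76)]
top tray [(0.97, [210.3, 220.3], 910), (0.95, [423.8, 246.8], 1224), (0.9, [214.0, 168.9], 1124), (0.87, [449.9, 174.8], 1123), (0.74, [362.2, 242.1], 1214)]
scene both [(1.25, 27.85), (1.3, 27.32), (1.35, 26.61), (1.4, 25.87), (1.45, 25.03), (1.5, 24.1), (1.55, 23.1), (1.6, 22.92), (1.65, 23.58), (1.7, 24.67), (1.75, 25.58)]
scene bar [(1.25, 24.89), (1.3, 24.4), (1.35, 23.83), (1.4, 23.27), (1.45, 22.73), (1.5, 22.26), (1.55, 21.87), (1.6, 21.64), (1.65, 21.68), (1.7, 22.06), (1.75, 22.57)]
scene catch [(0.46, [240.8, 237.0], 205)]
scene flask_amber_a [(0.45, [191.2, 244.7], 135)]
scene dropper_yellow [(0.67, [320.4, 236.3], 239)]
scene tray [(0.96, [203.0, 259.0], 1350), (0.96, [377.3, 216.9], 428), (0.87, [355.8, 177.8], 315)]
[ 0.6016  0.2078  0.045  -0.1872  0.      0.    ] 60.96
```

play_rows:
  series:
    - {"fingers":0.0,"dx":0,"dy":-25,"dz":15,"turn":0}
    - {"fingers":0.0,"dx":0,"dy":-35,"dz":10,"turn":0}
    - {"fingers":0.0,"dx":0,"dy":-38,"dz":0,"turn":0}
    - {"fingers":0.0,"dx":0,"dy":-38,"dz":0,"turn":0}
    - {"fingers":0.0,"dx":0,"dy":-38,"dz":0,"turn":0}
    - {"fingers":0.0,"dx":0,"dy":-38,"dz":0,"turn":0}
    - {"fingers":0.0,"dx":0,"dy":-25,"dz":0,"turn":0}
    - {"fingers":0.0,"dx":0,"dy":0,"dz":0,"turn":0}

```text
clock: 24.2
position: [0.4919, -0.271, 0.1972]
ee_rot: [0.004, 0.755, 0.654, 0.056]
contact_force: [0.3, -0.0, 0.3]
width: 0.0433
```

```bash
python3 - <<'E'
from h import *
st(); ims=[get_image('top'),get_image('scene')]
for im,n in zip(ims,('top','scene')):
    print(n,catchfit(im,np.arange(1.2,1.8,.05),cparts,4))
    for l in ('flask_amber_a','dropper_yellow','catch'): print(n,l,[(round(m['p'],2),np.round(m['xy'],1).tolist(),int(m['region'].sum())) for m in masks_of(im,l)])
im=ims[0]
for th in (0,1.3,1.57): print(th,[proj(im,hinge+R0@Ro.from_euler('z',th).as_matrix()@np.array([x,0,z]))[0].round(1).tolist() for x,z in((-.053,.103),(-.053,.069),(0,.069),(.044,.069))])
x0,y0=228,160; g=im['pixels'][y0:y0+34,x0:x0+36].mean(-1).astype(int)
for r in range(0,34): print(y0+r,' '.join('%3d'%v for v in g[r]))
E
```

```text
t 24.2 pos [ 0.4919 -0.271   0.1972] F [ 0.3 -0.   0.3] M [-0.06  0.01 -0.06] lean [0.09  0.067] jaw 1.431 w 0.0433
top [(1.2, 26.91), (1.25, 26.81), (1.3, 26.47), (1.35, 26.08), (1.4, 25.66), (1.45, 25.47), (1.5, 25.26), (1.55, 25.53), (1.6, 26.38), (1.65, 27.24), (1.7, 27.83), (1.75, 28.2), (1.8, 28.29)]
top flask_amber_a []
top dropper_yellow [(0.52, [298.3, 219.9], 89)]
top catch [(0.43, [245.0, 175.0], 113)]
scene [(1.2, 28.33), (1.25, 27.91), (1.3, 27.31), (1.35, 26.51), (1.4, 25.65), (1.45, 24.68), (1.5, 23.59), (1.55, 22.42), (1.6, 22.19), (1.65, 22.99), (1.7, 24.26), (1.75, 25.33), (1.8, 26.32)]
scene flask_amber_a [(0.57, [189.7, 242.0], 114)]
scene dropper_yellow [(0.44, [317.1, 235.1], 177)]
scene catch [(0.54, [243.9, 242.0], 158), (0.19, [320.6, 239.4], 232)]
0 [[235.8, 187.0], [238.0, 188.9], [241.3, 174.1], [244.0, 162.0]]
1.3 [[253.0, 178.7], [254.8, 180.7], [241.3, 174.1], [230.2, 168.7]]
1.57 [[254.5, 174.7], [256.2, 176.8], [241.3, 174.1], [229.0, 171.9]]
160 191 193 192 188 175 166 165 162 152 164 195 212 217 217 220 219 219 219 218 219 219 220 219 218 218 220 21
[... 4221 characters left out ...]
 218 221 222 221 220 221 220 221 220 220 221 221 220 221 221 221 220 222 221 221 220 221 221 221 221 220 221
190 184 179 176 175 168 170 189 208 217 220 220 220 221 220 221 221 221 221 221 222 220 221 220 220 220 221 220 220 222 222 221 221 221 220 220 220
191 213 211 212 210 207 210 213 218 220 220 220 220 220 222 220 220 220 220 221 221 221 220 220 222 220 220 220 221 221 221 221 220 221 221 222 221
192 220 219 219 219 218 218 219 220 220 221 220 220 220 220 220 220 221 220 219 221 220 221 221 221 220 221 222 220 221 220 221 223 221 221 220 222
193 219 221 220 221 221 221 221 220 221 220 221 221 220 221 220 220 220 221 219 220 221 221 221 221 220 222 222 221 222 221 221 220 221 221 220 221
```

The knob's dark pixels in the top view, (254,175)–(256,177), match the projection for 1.57 rad. The scene fit gives about 1.58. The arm is clear, so I hand in.

```bash
python3 -c "
from rig import *
print(sign_off())"
```

```text
the job is handed in; nothing more can be done
None
```

The empty tray is stacked on the lower tray, the catch is swung round over its rim, and the job was handed in at about 24.5 s of the 59 s allowed.

**What I did:** I lifted the tray off the rest and set it down on free table to turn it level. I then regrasped it by the grip bar, lowered it onto the posts, released it, and pressed both ends of the bar. Last, I gripped the knob, swung the catch from about −0.27 rad to its locked position, let go, and moved the arm clear.

**Last checks:**
- **Tray seating:** Both ends of the bar touched at a tool height of 98.2 mm, which puts the bar top at 87 mm, its height when fully home. A pose fit to the pictures agreed with the home position to about 1 mm.
- **Catch angle:** The scene view gave about 1.58 rad. A fit to the top view gave about 1.50, but the knob's own pixels in that view match 1.57.
- **Dropper bottle:** It appears in both final views at its starting place, to within a few pixels.
- **Flask:** It was found in the final scene picture, about 9 pixels from its first reading, where the stacked tray hides part of it. The network missed it in the final top picture. About 1 s earlier the top view had it within 2 pixels of its start.

**Disagreements and limits:**
- **Tray tilt and yaw:** Some fits to the scene view suggested a slight tilt (0.05–0.1 rad) and a yaw 0.02–0.03 rad off. The height check contradicted the tilt, and the top view gave a yaw matching the lower tray, so I trusted those.
- **Tool lean:** The tool drifted to about a 6° lean during the job.
- **Catch stop:** A resisting force of about 10 N at the end of the swing was probably the catch reaching its end stop.
- **No final look:** I had used all 12 picture views by then, so these last checks are numerical rather than by eye.

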